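# Load the board carrier into the sloped test dock

## Robot

A 6-joint arm with a two-finger parallel gripper is mounted at the origin on a cart in front of the work surface, level with it; the furniture and walls round the work are solid. World frame = base frame: x ahead of the robot, y to its left, z up, the work surface at z = 0. Lengths are in mm, angles in rad, forces in N, time in s.
With the tool pointing down it reaches from about 350 to 875 mm from the base axis. Payload 15.5 kg.
Tool frame: the origin (TCP) lies between the finger pads; the fingertips stand robot.tcp_to_tips ahead of it and the grasp point (between the pads) lies 11 mm behind it (robot.tcp_to_tips is the distance from the TCP to the fingertips, in mm); z points along the fingers, y is the direction in which the jaws open and shut (so a half turn about z gives the same grasp; the last joint's range is limited). The gripper opens to 85 mm and grips with 20 to 120 N. Pads are 22 mm wide; open, the fingers measure 114 mm over their backs; the gripper's body (76 mm by 85 mm) begins 54 mm behind the grasp point. The pads swing forward as they close: fully open they stand 13 mm farther back than shut.
Start: joints at [1.238, 0.494, 1.345, -0, 1.302, -0.096], TCP at [146.616, 607.561, 211.277] pointing down, gripper open.
Joint ranges: [-2.91, 2.91], [-0.82, 2.16], [0.22, 2.67], [-1.22, 4.37], [0.12, 2.79], [-3.08, 3.08]. Speed limits (rad/s): [1.89, 1.89, 2.57, 3.01, 3.01, 3.01].

## Interface

Orientations are given as a unit quaternion [x, y, z, w].
In Python, from cell import robot gives the robot as it stands.
- The arm moves only by the tool servo_tool, never from a script. Its argument "targets" is a list of rows, each a list of 3 entries, a list of its own where there are three numbers: the turn, a rotation vector about the tool's x, y, z in degrees, then the shift along the tool's x, y, z in m, then the opening, from 0 (shut) to 1 (fully open). A call has exactly 10 rows; each row shifts and turns the pose as measured when the row begins, along the tool's axes as they then stand; what a row does not reach is not made up. A row lasts 1/10 s, in which the tool goes at most 50 mm and 8.59 degrees, less where a joint would pass 70% of its speed; a pose out of reach is approached as far as the arm can. A call with a gripper value outside its range is refused whole. The fingers move at their own pace and stop on an object; "grip_force" is the grip in N (left out, the last holds). Time passes only in rows, so rows that do not move let the fingers close, or fill a call up. It gives the time, the measured TCP pose, the force and the opening at its end, in the units of the state.
- robot.get_state(): the state, without advancing time (a new reading comes with each control period).
- robot.get_image(name): name is "side" or "top" or "wrist"; returns a dict with "color" (420x560x3 uint8, red, green, blue), "fx", "fy", "cx", "cy" (pixels), "position" and "rotation" of the camera in the world; the wrist camera has in their place "mount" (4x4, takes a point from camera to tool coordinates, whose origin is the TCP and whose axes are the flange's). Camera axes: x right, y down, z forward; pixel columns grow to the right and rows downward; lengths in mm; the calibration is good to about 2 mm. A picture is of the moment at which its call begins: read the wrist's pose just before it. There is no depth.
- robot.hand_in(): hands the job in, once; it reports no verdict.
The state is a dict: "t": time; "q": joint angles; "joint_velocities": joint speeds; "effort": joint torques, N m; "eef_pos": TCP position; "tcp_rot": TCP orientation; "ft_force": force on the tool from outside, world axes, zero at the start; "torque": the same for the moment, N m; "finger_gap": opening from 0.0 (shut) to 1.0 (fully open).
Only numpy, scipy, OpenCV 4.12 (cv2) and the standard library are available. Lean on these libraries where they do the work, as an engineer would, in place of code of your own. Each camera call takes 0.05 s, during which the arm holds its last target.

## Task

Take the black board carrier by its orange grip, set it between the white guides at the low end of the ramp with the green board facing uphill, and let go of it there. Then push it up the ramp under the blue bridge until it meets the sprung rubber stop and press it home gently, with about 10 N for half a second and never more than 15 N on the stop. Back away slowly so that it stays resting against the stop, and leave the yellow tin alone.

Things in the scene. Friction and masses are not known exactly. Their poses are not given: they have to be found in the camera images.
- carrier: Loose black plate 130x64x18 mm (x,y,z), 0.32 to 0.5 kg. Origin: centre of its underside; x to the green-board end, z up; rear end flat at x=-65, front at x=+65. Board on the front half (parts up to 24 mm high). Orange upright grip on the rear half: x from -55 to -10, 14 mm wide in y, from 18 to 42 mm above the underside.
- deck: Fixed grey ramp, 360 mm long, 104 wide, rising at 6 degrees. Origin: on its surface, centre line, low edge (about 17 mm above the table); x points up the slope, y left, z square to the surface. White guides 12 mm high on both sides, 70 mm apart from x=63 on, opening to about 87 mm at the low end. Slippery: the carrier slides up with 1 to 3 N, more if it is also pressed down.
- end_block: Dark steel block at the ramp's top, fixed, carrying the stop; origin on the ramp surface at its downhill face, 345 mm up the ramp, axes as the ramp's. The stop is a steel bar clamped in a place that is not measured, with a black rubber-faced pad (50 mm wide, 3 to 17 mm above the ramp) on its downhill side.
- flux_tin: Loose yellow round tin, 47 mm across, 23 mm high; a bystander. Origin: centre of its underside.
- bridge (a point): Blue bridge over the ramp: this point is on the ramp surface, centre line, under the bridge's middle (270 mm up the ramp). The bridge is 30 mm long along the slope (255 to 285 mm up the ramp), underside 28 mm and top 39 mm above the ramp. The carrier's plate and board pass under it; the orange grip stays on the downhill side.
- stop_zone (a point): Middle of the zone, on the ramp surface, where the rubber pad's face may stand: 292 mm up the ramp, give or take 24 mm; to be found by feel. The pad gives way uphill by up to 6 mm against a spring of 4 N per mm, damped (1.5 N more per 10 mm/s), then is solid. As the push is eased off it pushes the carrier back a few mm, until friction holds the carrier against it.
There are look-alikes about, which are no part of the job. Leave any pink look-alike of the carrier alone.

How it is judged (in metres and radians):
On the way, in this order (a step that is already met when the one before it is completed fails the run):
1. the carrier lies flat on the ramp between the guides, board end uphill, its front end still short of the bridge, and is let go (x of carrier in the frame of deck between 0.03 and 0.165 m and y of carrier in the frame of deck between -0.012 and 0.012 m and z of carrier in the frame of deck below 0.006 m and angle between the z axis of carrier and the z axis of deck, either way round below 0.06 rad and contact force between each of the arm, the fingers and carrier below 0.1 N and x of end_block in the frame of carrier above 0 m), for 0.2 s.
2. the carrier is pressed against the stop with at least 3 N (contact force between carrier and end_block above 3 N), for 0.2 s.
At the end, for the whole second after the job is handed in: The carrier rests released on the ramp, flat (within 2 degrees) and straight between the guides (within 4.5 degrees), board end uphill, still and still touching the stop's pad with at least 0.1 N (contact force between carrier and end_block above 0.1 N and x of carrier in the frame of deck above 0.195 m and x of end_block in the frame of carrier above 0 m and z of carrier in the frame of deck between -0.004 and 0.004 m and angle between the z axis of carrier and the z axis of deck, either way round below 0.04 rad and angle between the x axis of carrier and the x axis of deck, either way round below 0.08 rad and linear speed of carrier below 0.01 m/s).
It fails at once if the stop is pressed with more than 15 N (contact force between carrier and end_block above 15 N).
It fails at once if the robot touches the stop or its block with more than 3 N (contact force between any of the fingers, the arm and end_block above 3 N).
It fails at once if the yellow tin is moved more than 15 mm (distance of flux_tin from where it was at the start of the episode above 0.015 m).
It also fails if it takes over 70 s, if anything falls off the work surface, if the arm or the gripper's body presses on something with over 40 N, if the wrist force passes 120 N, or if a joint passes its speed limit or range.

## Working session

There is one attempt and no reset: what is moved stays moved. The work goes in short steps, Python scripts to look and compute and a tool call to move; the robot and the scene stay as the last step left them, time stands still between calls to the robot, and variables do not carry over. Pictures are saved under pics/ and viewed, and the job is handed in when it is done.

Besides the shell and the picture viewer there is one more tool, called after "Call:" as name([rows], argument=value, ...), one row to a line, values as JSON. servo_tool: Moves the arm, as the interface text tells. Its arguments: {"type":"object","properties":{"targets":{"type":"array"},"grip_force":{"type":"number"}},"required":["targets"]}

```bash
ls; mkdir -p pics; python3 - <<'E'
from cell import robot
import cv2
print(robot.tcp_to_tips)
print(robot.get_state())
for n in ("side","top","wrist"):
    d=robot.get_image(n)
    cv2.imwrite(f"pics/{n}0.png",d["color"][:,:,::-1])
    print(n,{k:v for k,v in d.items() if k!="color"})
E
```

```text
pics
8.0
{'t': 0.0, 'q': array([ 1.23849716e+00,  4.94211517e-01,  1.34615471e+00, -2.54888784e-05,
        1.30250982e+00, -9.54914895e-02]), 'joint_velocities': array([-1.06220567e-03, -6.41860293e-05, -6.24080752e-04,  7.97554766e-04,
       -3.32753421e-04, -2.73982108e-04]), 'effort': array([-4.16714567e-03, -8.82132554e+01, -3.83861125e+01, -4.70025152e-04,
        1.02498897e-02, -1.89554834e-05]), 'eef_pos': array([146.49348488, 607.17444857, 210.67467123]), 'tcp_rot': array([ 1.18123988e-01,  9.92998646e-01, -6.29680677e-04, -1.24205194e-04]), 'ft_force': array([ 0.25883817, -0.50269349,  0.68052188]), 'torque': array([ 0.0264643 , -0.01623645,  0.0250278 ]), 'finger_gap': 0.9983685560551478}
side {'fx': 484.3788674384895, 'fy': 484.3788674384895, 'cx': 278.60435673999535, 'cy': 200.89452882151613, 'position': array([ 413.06441485, -663.35174873,  523.72024913]), 'rotation': array([ 0.8591908 , -0.10235669,  0.05210594, -0.49859729])}
top {'fx': 433.8253477083728, 'fy': 433.8253477083728, 'cx': 281.8739150932654, 'cy': 210.46947746307276, 'position': array([ 542.86640013,  133.79127977, 1119.26773875]), 'rotation': array([-0.70320616,  0.71059315, -0.0105053 ,  0.02116876])}
wrist {'fx': 375.3735821699471, 'fy': 375.3735821699471, 'cx': 278.77501774998785, 'cy': 207.38267152000984, 'mount': array([[ 6.23652932e-04, -9.53269259e-01, -3.02121385e-01,
         7.75459126e+01],
       [ 9.99999805e-01,  6.00687073e-04,  1.68926440e-04,
         4.66173900e-01],
       [ 2.04480285e-05, -3.02121431e-01,  9.53269448e-01,
        -1.62874650e+02],
       [ 0.00000000e+00,  0.00000000e+00,  0.00000000e+00,
         1.00000000e+00]])}
```

View pics/side0.png

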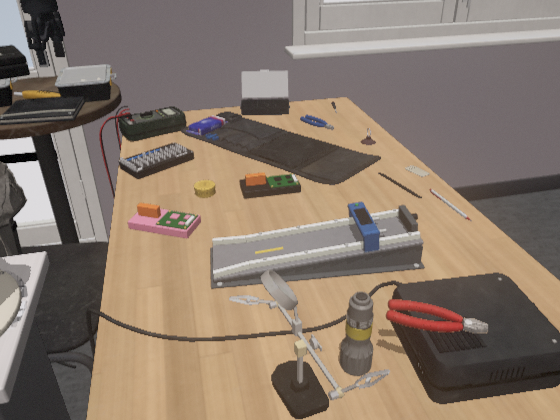

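View pics/top0.png

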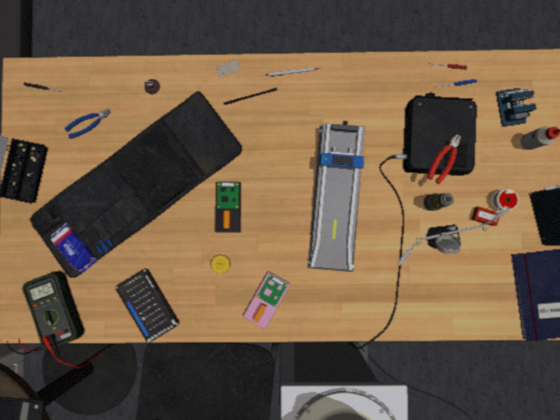

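View pics/wrist0.png

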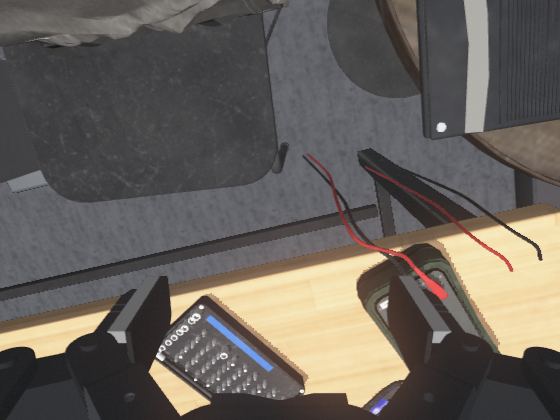

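The top view shows the black carrier with its orange grip at about (228,207). The pink look-alike is at (268,300), the yellow tin at (220,264), and the ramp runs from (331,268) at the low end to (342,125). I'll enlarge these to confirm and measure.

```bash
python3 - <<'E'
import cv2
t=cv2.imread("pics/top0.png")
cv2.imwrite("pics/c1.png",cv2.resize(t[165:285,190:310],None,fx=5,fy=5,interpolation=cv2.INTER_CUBIC))
cv2.imwrite("pics/c2.png",cv2.resize(t[115:280,290:390],None,fx=3.6,fy=3.6,interpolation=cv2.INTER_CUBIC))
s=cv2.imread("pics/side0.png")
cv2.imwrite("pics/c3.png",cv2.resize(s[160:285,180:440],None,fx=3,fy=3,interpolation=cv2.INTER_CUBIC))
E
```

```text
(no output)
```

View pics/c1.png

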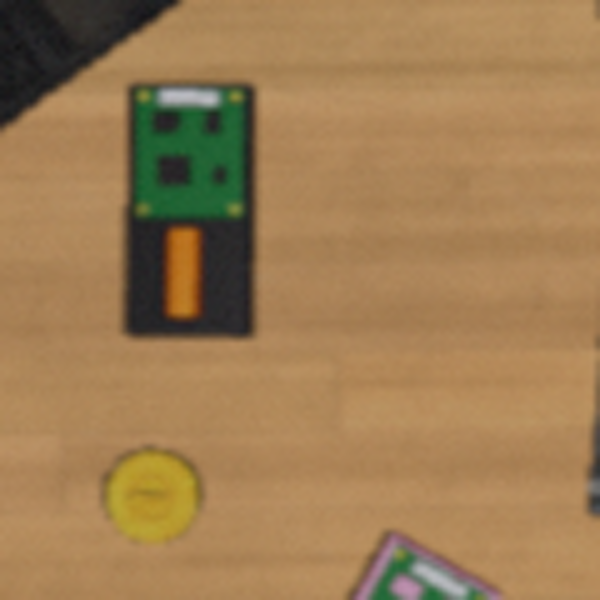

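View pics/c2.png

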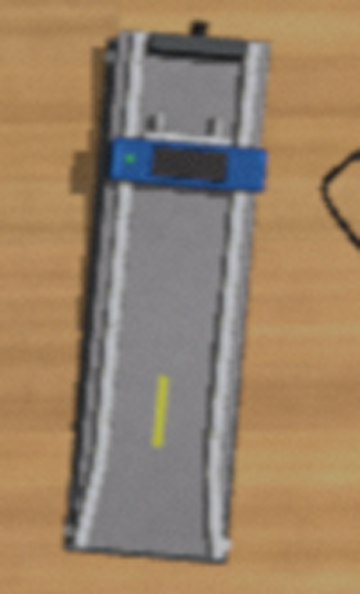

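View pics/c3.png

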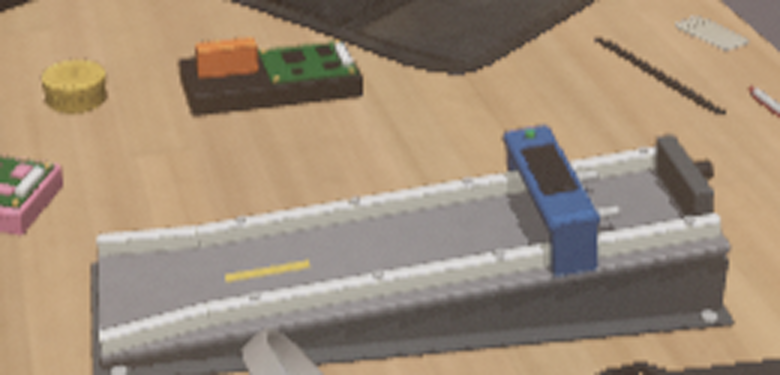

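The crops confirm it. The carrier is black, with its orange grip at c1 (184,273), which is full-image (227,220), and its board end points up in the image. The other similar object has a pink plate, so I'll leave it alone. Next I'll compute the poses.

```bash
cat > h.py <<'E'
import numpy as np, cv2
from scipy.spatial.transform import Rotation as R
from scipy.optimize import least_squares
CAM={}
def cam(n):
    from cell import robot
    d=robot.get_image(n); return d
def K(d): return np.array([[d["fx"],0,d["cx"]],[0,d["fy"],d["cy"]],[0,0,1]])
def pose(d,st=None):
    if "mount" in d:
        T=np.eye(4);T[:3,:3]=R.from_quat(st["tcp_rot"]).as_matrix();T[:3,3]=st["eef_pos"]
        M=T@np.array(d["mount"]); return M[:3,:3],M[:3,3]
    return R.from_quat(d["rotation"]).as_matrix(),np.array(d["position"])
def ray(d,P,uv,z):
    Rm,p=P; v=Rm@np.linalg.solve(K(d),[uv[0],uv[1],1]); s=(z-p[2])/v[2]; return p+s*v
def proj(d,P,X):
    Rm,p=P; c=(np.atleast_2d(X)-p)@Rm; return np.c_[d["fx"]*c[:,0]/c[:,2]+d["cx"],d["fy"]*c[:,1]/c[:,2]+d["cy"]]
def deckT(v): # x,y,yaw
    Rm=R.from_euler('z',v[2]).as_matrix()@R.from_euler('y',-np.radians(6)).as_matrix()
    return Rm,np.array([v[0],v[1],v[3] if len(v)>3 else 17.])
E
python3 - <<'E'
from h import *
d=cam("top");P=pose(d); s=cam("side"); S=pose(s)
f=lambda a:(np.array(a)/5+[190,165])
for n,a,z in [("grip",(184,273),42),("gf",(184,228),42),("gr",(184,318),42),("fl",(131,86),18),("fr",(252,86),18),("rl",(127,335),18),("rr",(252,335),18),("tin",(152,495),23)]:
    print(n,ray(d,P,f(a),z).round(1))
g=lambda a:(np.array(a)/3.6+[290,115])
g3=lambda a:(np.array(a)/3+[180,160])
# deck obs (deck coords -> top px); half widths of the bridge unknown (w)
def res(v):
    Rm,p=deckT(v[:3]); w=v[3]; wo=v[4]
    o=[((255,w,39),(112,181),g,d,P),((255,-w,39),(264,190),g,d,P),((285,w,39),(113,139),g,d,P),((285,-w,39),(266,150),g,d,P),
       ((0,wo,12),(78,546),g,d,P),((0,-wo,12),(228,557),g,d,P),
       ((255,w,39),(545,215),g3,s,S) if 0 else ((285,w,39),(549,127),g3,s,S),((255,-w,39),(552,226),g3,s,S),((285,-w,39),(597,210),g3,s,S),((255,w,39),(506,135),g3,s,S)]
    out=[]
    for X,uv,h,c,Q in o: out+=list(proj(c,Q,Rm@np.array(X)+p)[0]-h(uv))
    return np.array(out)
r=least_squares(res,[400,-30,0,52,46],loss='soft_l1')
print(r.x.round(3),res(r.x).reshape(-1,2).round(1))
np.save("deck.npy",r.x)
E
```

```text
grip [570.  287.1  42. ]
gf [592.4 287.   42. ]
gr [547.6 287.2  42. ]
fl [666.4 317.2  18. ]
fr [665.7 255.3  18. ]
rl [539.4 319.7  18. ]
rr [538.7 256.   18. ]
tin [458.7 306.5  23. ]
[446.85   24.853  12.469  49.423  52.038] [[ 1.7 -1.3]
 [ 0.6 -0.3]
 [ 2.5 -2.1]
 [ 1.3 -1.7]
 [ 0.1 -0.1]
 [ 0.   0.6]
 [-0.7 -2.2]
 [-2.6 -2.6]
 [ 0.2 -0.3]
 [-2.5 -2.1]]
```

```bash
cat >> h.py <<'E'
def tgt_rot(yaw,pitch=0.):
    # tool z = -deck z, tool x = -deck x , deck yaw/pitch(rad, uphill)
    D=R.from_euler('z',yaw).as_matrix()@R.from_euler('y',-pitch).as_matrix()
    return D@np.diag([-1,1,-1.])
def plan(pos,Rt,n,st=None):
    from cell import robot
    st=st or robot.get_state()
    Rc=R.from_quat(st["tcp_rot"]); p=np.array(st["eef_pos"]); pos=np.array(pos,float)
    rv=(Rc.inv()*R.from_matrix(Rt)).as_rotvec(degrees=True)
    print("total turn(tool,deg)",rv.round(2),"total shift(tool,mm)",Rc.inv().apply(pos-p).round(1))
    for i in range(n):
        Ri=Rc*R.from_rotvec(rv*i/n,degrees=True)
        print(i,(rv/n).round(2).tolist(),(Ri.inv().apply((pos-p)/n)/1000).round(4).tolist())
E
python3 - <<'E'
from h import *
plan([480,150,230],tgt_rot(-.013),15)
E
```

```text
total turn(tool,deg) [-3.000e-02 -1.000e-02 -1.282e+01] total shift(tool,mm) [-431.4 -366.4  -18.8]
0 [-0.0, -0.0, -0.85] [-0.0288, -0.0244, -0.0013]
1 [-0.0, -0.0, -0.85] [-0.0284, -0.0249, -0.0013]
2 [-0.0, -0.0, -0.85] [-0.028, -0.0253, -0.0013]
3 [-0.0, -0.0, -0.85] [-0.0276, -0.0257, -0.0013]
4 [-0.0, -0.0, -0.85] [-0.0273, -0.0261, -0.0013]
5 [-0.0, -0.0, -0.85] [-0.0269, -0.0265, -0.0013]
6 [-0.0, -0.0, -0.85] [-0.0265, -0.0269, -0.0013]
7 [-0.0, -0.0, -0.85] [-0.0261, -0.0273, -0.0013]
8 [-0.0, -0.0, -0.85] [-0.0256, -0.0277, -0.0013]
9 [-0.0, -0.0, -0.85] [-0.0252, -0.0281, -0.0013]
10 [-0.0, -0.0, -0.85] [-0.0248, -0.0284, -0.0013]
11 [-0.0, -0.0, -0.85] [-0.0244, -0.0288, -0.0013]
12 [-0.0, -0.0, -0.85] [-0.024, -0.0292, -0.0013]
13 [-0.0, -0.0, -0.85] [-0.0235, -0.0295, -0.0013]
14 [-0.0, -0.0, -0.85] [-0.0231, -0.0299, -0.0013]
```

Call:
servo_tool([
  [[0, 0, -1.3], [-0.033, -0.028, -0.002], 1],
  [[0, 0, -1.3], [-0.033, -0.028, -0.002], 1],
  [[0, 0, -1.3], [-0.033, -0.028, -0.002], 1],
  [[0, 0, -1.3], [-0.033, -0.028, -0.002], 1],
  [[0, 0, -1.3], [-0.033, -0.03, -0.002], 1],
  [[0, 0, -1.3], [-0.033, -0.03, -0.002], 1],
  [[0, 0, -1.3], [-0.032, -0.03, -0.002], 1],
  [[0, 0, -1.3], [-0.032, -0.03, -0.002], 1],
  [[0, 0, -1.3], [-0.032, -0.03, -0.002], 1],
  [[0, 0, -1.1], [-0.032, -0.03, -0.002], 1],
])

```text
t: 1.25
eef_pos: [437.7, 267.0, 230.8]
tcp_rot: [-0.002, 1.0, 0.0, 0.0]
ft_force: [0.3, 1.0, 0.1]
finger_gap: 0.996
```

```bash
python3 - <<'E'
from h import *
from cell import robot
s=robot.get_state(); print(s['t'],s['eef_pos'],s['joint_velocities'].round(2))
plan([480,150,230],tgt_rot(-.013),1)
E
```

```text
1.25 [437.67033296 266.9952982  230.83767704] [-0.86  0.11 -0.25  0.    0.12 -1.05]
total turn(tool,deg) [0.05 0.01 0.94] total shift(tool,mm) [ -41.9 -117.1    0.7]
0 [0.05, 0.01, 0.94] [-0.0419, -0.1171, 0.0007]
```

Call:
servo_tool([
  [[0, 0, 0.3], [-0.01, -0.025, 0], 1],
  [[0, 0, 0.3], [-0.01, -0.025, 0], 1],
  [[0, 0, 0.3], [-0.008, -0.025, 0], 1],
  [[0, 0, 0], [-0.007, -0.018, 0], 1],
  [[0, 0, 0], [-0.005, -0.012, 0], 1],
  [[0, 0, 0], [-0.002, -0.006, 0], 1],
  [[0, 0, 0], [0, 0, 0], 1],
  [[0, 0, 0], [0, 0, 0], 1],
  [[0, 0, 0], [0, 0, 0], 1],
  [[0, 0, 0], [0, 0, 0], 1],
])

```text
t: 2.25
eef_pos: [483.7, 148.8, 231.0]
tcp_rot: [0.008, 1.0, 0.001, 0.001]
ft_force: [-1.0, -0.4, -0.2]
finger_gap: 1.003
```

```bash
python3 - <<'E'
from h import *
from cell import robot
import pickle
s=robot.get_state(); d=robot.get_image("wrist"); pickle.dump((s,d),open("w1.pkl","wb"))
cv2.imwrite("pics/w1.png",cv2.resize(d["color"][:,:,::-1],(800,600),interpolation=cv2.INTER_CUBIC))
print(s['t'],s['eef_pos'],s['tcp_rot'])
E
```

```text
2.25 [483.72224265 148.7821058  230.96058444] [8.38385725e-03 9.99964265e-01 6.77221084e-04 8.49166554e-04]
```

View pics/w1.png

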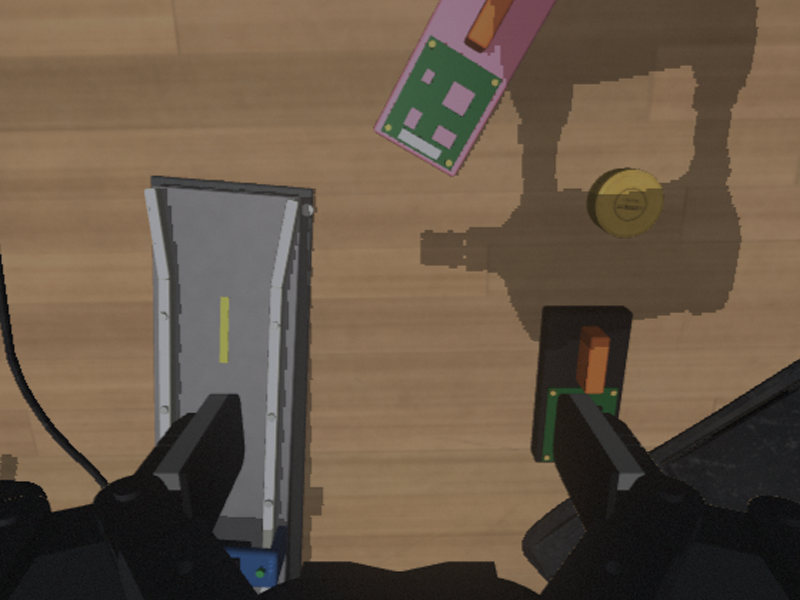

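The wrist view shows the ramp's low end at about (155–310,185), with its guides and yellow mark. The carrier is at (585,385), partly under a finger, the pink decoy is at the top and the tin is at (625,203). I'll enlarge the ramp and the carrier.

```bash
python3 - <<'E'
import pickle,cv2
s,d=pickle.load(open("w1.pkl","rb"));t=d["color"][:,:,::-1]
cv2.imwrite("pics/c4.png",cv2.resize(t[120:390,90:230],None,fx=2.2*1,fy=2.2,interpolation=cv2.INTER_CUBIC))
cv2.imwrite("pics/c4a.png",cv2.resize(t[120:220,95:225],None,fx=6,fy=6,interpolation=cv2.INTER_CUBIC))
cv2.imwrite("pics/c4b.png",cv2.resize(t[210:310,95:225],None,fx=6,fy=6,interpolation=cv2.INTER_CUBIC))
cv2.imwrite("pics/c5.png",cv2.resize(t[205:330,360:460],None,fx=4.8,fy=4.8,interpolation=cv2.INTER_CUBIC))
E
```

```text
(no output)
```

View pics/c4a.png

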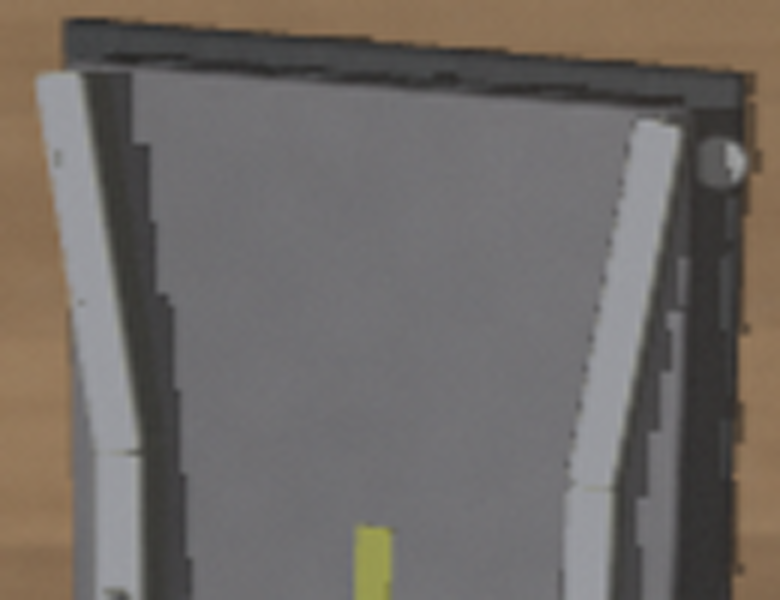

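View pics/c4b.png

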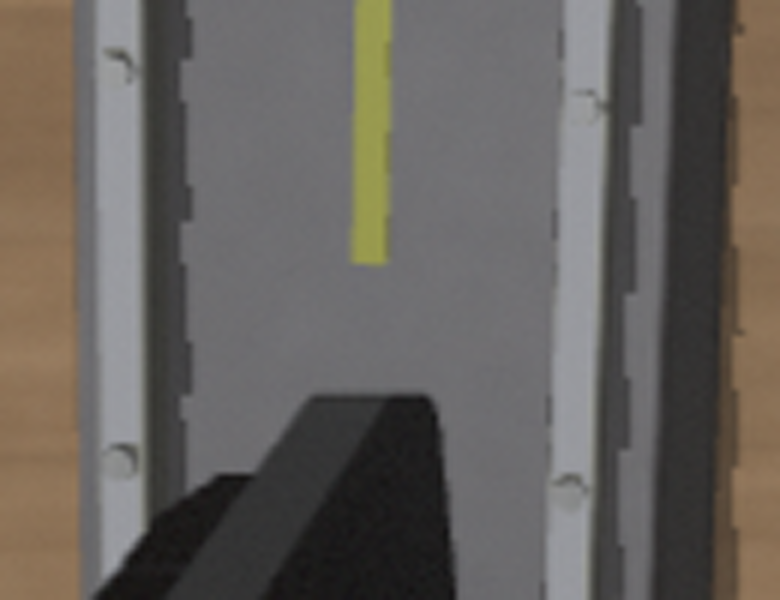

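View pics/c5.png

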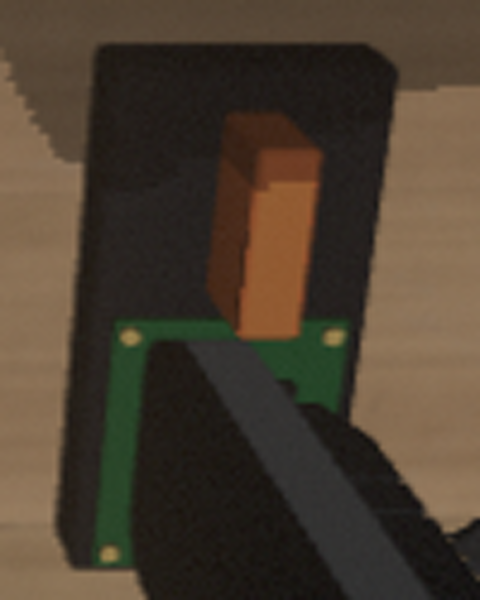

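```bash
python3 - <<'E'
from h import *
import pickle
s,d=pickle.load(open("w1.pkl","rb"));P=pose(d,s)
g=lambda a:np.array(a)/4.8+[360,205]
for a,z in [((260,150),42),((322,150),42),((300,338),42),((239,338),42),((98,45),18),((382,45),18),((397,72),18),((350,410),18),((58,530),18)]:
    print(ray(d,P,g(a),z).round(1))
f=lambda a:np.array(a)/6+[95,120]
fb=lambda a:np.array(a)/6+[95,210]
def res(v):
    Rm,p=deckT(v[:4]); o=[]
    loc=lambda uv:None
    # intersect pixel rays with plane z=h in deck
    def hit(uv,h):
        C=Rm.T@(P[1]-p); w=Rm.T@(P[0]@np.linalg.solve(K(d),[uv[0],uv[1],1])); t=(h-C[2])/w[2]; return C+t*w
    for uv,x,y in [(f((140,452)),63,-35),(f((567,486)),63,35),(fb((150,500)),None,-35),(fb((546,590)),None,35),(f((83,73)),None,-43.5),(f((638,122)),None,43.5)]:
        q=hit(uv,12); 
        if x is not None:o.append(q[0]-x)
        o.append(q[1]-y)
    for uv in [f((83,70)),f((690,105)),f((400,88))]: o.append(hit(uv,0)[0])
    for uv in [f((373,527)),fb((370,262))]: o.append(.5*hit(uv,0)[1])
    o.append((v[3]-17)*1)
    return np.array(o)
r=least_squares(res,[447,25,-.097,17],loss='soft_l1')
print(r.x.round(4),res(r.x).round(1)); np.save("deck.npy",r.x)
E
```

```text
[551.  285.1  42. ]
[551.2 298.1  42. ]
[595.2 297.9  42. ]
[595.  284.6  42. ]
[535.3 256.2  18. ]
[536.4 318.8  18. ]
[542.7 322.9  18. ]
[627.2 321.6  18. ]
[658.8 254.8  18. ]
[ 4.47858e+02  3.10100e+01 -9.29000e-02  1.69635e+01] [-0.7 -0.3 -0.2  0.   0.4 -0.4 -0.2  1.2  1.4 -0.5  0.4 -0.3 -0.3 -0. ]
```

```bash
python3 - <<'E'
from h import *
plan([576,289.5,100],tgt_rot(-.01),7)
E
```

```text
total turn(tool,deg) [ 0.08  0.09 -0.39] total shift(tool,mm) [-89.7 142.  131.3]
0 [0.01, 0.01, -0.06] [-0.0128, 0.0203, 0.0188]
1 [0.01, 0.01, -0.06] [-0.0128, 0.0203, 0.0188]
2 [0.01, 0.01, -0.06] [-0.0129, 0.0203, 0.0187]
3 [0.01, 0.01, -0.06] [-0.0129, 0.0203, 0.0187]
4 [0.01, 0.01, -0.06] [-0.0129, 0.0203, 0.0187]
5 [0.01, 0.01, -0.06] [-0.0129, 0.0202, 0.0187]
6 [0.01, 0.01, -0.06] [-0.013, 0.0202, 0.0187]
```

Call:
servo_tool([
  [[0, 0, -0.4], [-0.014, 0.022, 0.02], 1],
  [[0, 0, 0], [-0.014, 0.022, 0.02], 1],
  [[0, 0, 0], [-0.014, 0.022, 0.02], 1],
  [[0, 0, 0], [-0.014, 0.022, 0.02], 1],
  [[0, 0, 0], [-0.014, 0.022, 0.02], 1],
  [[0, 0, 0], [-0.01, 0.016, 0.016], 1],
  [[0, 0, 0], [-0.006, 0.01, 0.01], 1],
  [[0, 0, 0], [-0.004, 0.006, 0.006], 1],
  [[0, 0, 0], [0, 0, 0], 1],
  [[0, 0, 0], [0, 0, 0], 1],
])

```text
t: 3.3
eef_pos: [577.9, 298.3, 95.5]
tcp_rot: [0.003, 1.0, 0.001, 0.002]
ft_force: [0.5, -0.3, 0.3]
finger_gap: 1.003
```

```bash
python3 - <<'E'
from h import *
from cell import robot
import pickle
s=robot.get_state(); d=robot.get_image("wrist"); pickle.dump((s,d),open("w2.pkl","wb"))
cv2.imwrite("pics/w2.png",cv2.resize(d["color"][:,:,::-1],(800,600),interpolation=cv2.INTER_CUBIC))
print(s['t'],s['eef_pos'],s['tcp_rot'])
plan([576,289.5,27.5],tgt_rot(-.01),1)
E
```

```text
3.3 [577.94249701 298.32515158  95.52183497] [3.09276269e-03 9.99992405e-01 7.35829049e-04 2.25481259e-03]
total turn(tool,deg) [0.09 0.27 0.21] total shift(tool,mm) [ 2.3 -8.8 68.2]
0 [0.09, 0.27, 0.21] [0.0023, -0.0088, 0.0682]
```

View pics/w2.png

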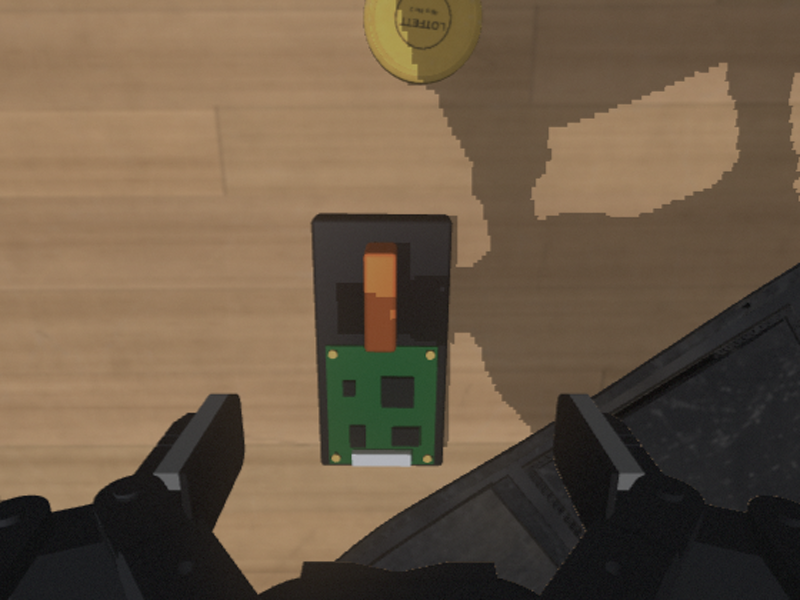

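The wrist view shows the grip top at (365–396, 253–351) and the fingertips symmetric about column 398, so the tool must shift a little toward −y.

```bash
python3 - <<'E'
from h import *
import pickle
s,d=pickle.load(open("w2.pkl","rb"));P=pose(d,s)
for a in [(365,253),(396,253),(396,351),(366,351)]: print(ray(d,P,np.array(a)*.7,42).round(1))
for a in [(313,216),(450,216),(321,465),(441,465)]: print(ray(d,P,np.array(a)*.7,18).round(1))
plan([578,291,27.5],tgt_rot(-.01),1)
E
```

```text
[550.5 285.4  42. ]
[550.6 298.2  42. ]
[594.5 297.9  42. ]
[594.4 284.8  42. ]
[539. 261.  18.]
[539.4 322.4  18. ]
[669.5 258.1  18. ]
[670.  320.9  18. ]
total turn(tool,deg) [0.09 0.27 0.21] total shift(tool,mm) [ 0.3 -7.3 68.2]
0 [0.09, 0.27, 0.21] [0.0003, -0.0073, 0.0682]
```

Call:
servo_tool([
  [[0, 0.2, 0.3], [0, -0.0035, 0.005], 1],
  [[0, 0, 0], [0, -0.0035, 0.01], 1],
  [[0, 0, 0], [0, 0, 0.012], 1],
  [[0, 0, 0], [0, 0, 0.012], 1],
  [[0, 0, 0], [0, 0, 0.012], 1],
  [[0, 0, 0], [0, 0, 0.01], 1],
  [[0, 0, 0], [0, 0, 0.004], 1],
  [[0, 0, 0], [0, 0, 0.001], 1],
  [[0, 0, 0], [0, 0, 0], 1],
  [[0, 0, 0], [0, 0, 0], 1],
])

```text
t: 4.35
eef_pos: [577.7, 289.0, 24.8]
tcp_rot: [0.007, 1.0, 0.001, 0.001]
ft_force: [0.1, 0.1, 0.1]
finger_gap: 1.002
```

```bash
python3 - <<'E'
from h import *
plan([577,291.5,27.5],tgt_rot(-.01),1)
E
```

```text
total turn(tool,deg) [ 0.09  0.07 -0.21] total shift(tool,mm) [ 0.8  2.5 -2.7]
0 [0.09, 0.07, -0.21] [0.0008, 0.0025, -0.0027]
```

Call:
servo_tool([
  [[0, 0, -0.2], [0.0, 0.0025, -0.0025], 1],
  [[0, 0, 0], [0, 0, 0], 1],
  [[0, 0, 0], [0, 0, 0], 0.4],
  [[0, 0, 0], [0, 0, 0], 0],
  [[0, 0, 0], [0, 0, 0], 0],
  [[0, 0, 0], [0, 0, 0], 0],
  [[0, 0, 0], [0, 0, 0], 0],
  [[0, 0, 0], [0, 0, 0], 0],
  [[0, 0, 0], [0, 0, 0], 0],
  [[0, 0, 0], [0, 0, 0], 0],
], grip_force=70)

```text
t: 5.35
eef_pos: [578.6, 292.1, 29.0]
tcp_rot: [0.005, 1.0, 0.001, 0.002]
ft_force: [0.1, 0.4, -0.6]
finger_gap: -0.0
```

The gap reads 0, so the fingers may have missed the grip. I'll look.

```bash
python3 - <<'E'
from h import *
from cell import robot
import pickle
s=robot.get_state(); d=robot.get_image("wrist"); pickle.dump((s,d),open("w3.pkl","wb"))
cv2.imwrite("pics/w3.png",cv2.resize(d["color"][:,:,::-1],(800,600),interpolation=cv2.INTER_CUBIC))
e=robot.get_image("side")["color"][:,:,::-1]
cv2.imwrite("pics/s3.png",cv2.resize(e[60:260,130:400],None,fx=2.9,fy=2.9,interpolation=cv2.INTER_CUBIC))
print(s['t'],s['eef_pos'],s['finger_gap'])
E
```

```text
5.35 [578.55482162 292.09225721  29.01801463] -0.00017803760695506336
```

View pics/w3.png

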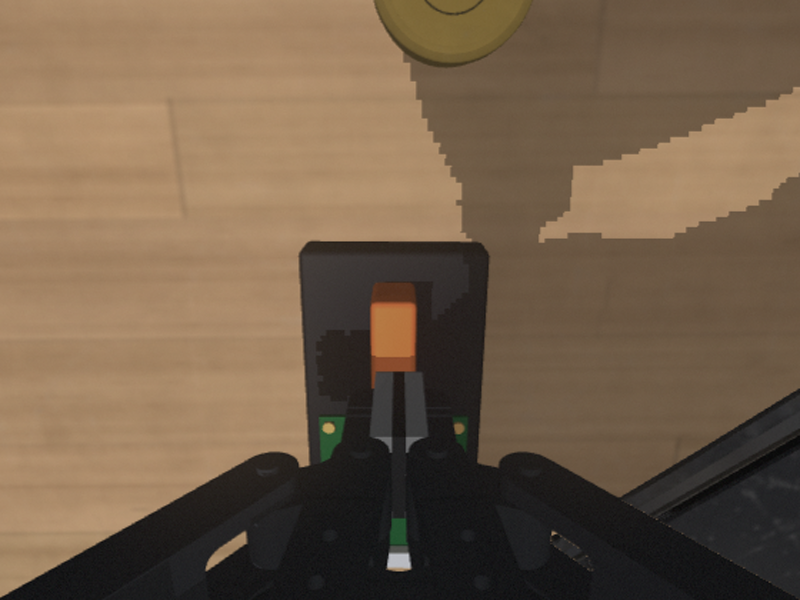

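View pics/s3.png

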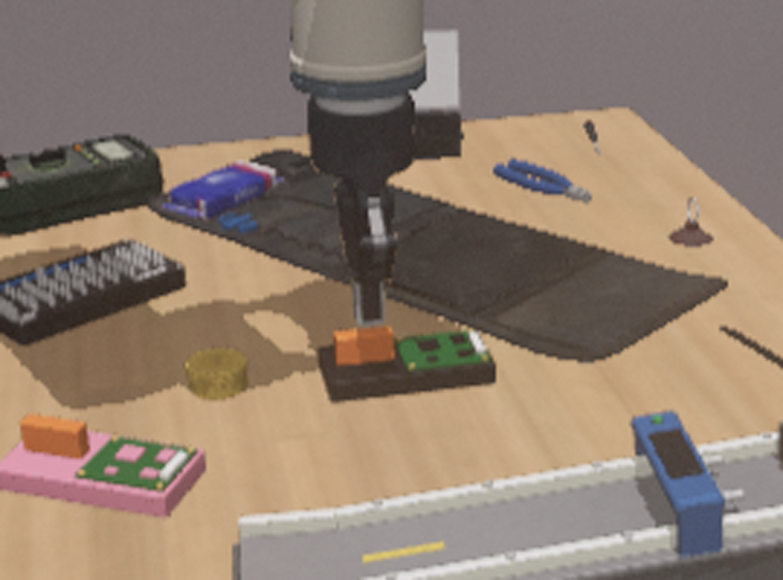

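```bash
python3 - <<'E'
from h import *
import pickle
s,d=pickle.load(open("w3.pkl","rb"));P=pose(d,s)
print(P[1])
for a,z in [((301,250),18),((488,250),18),((300,243),18),((371,303),42),((416,303),42)]: print(a,ray(d,P,np.array(a)*.7,z).round(1))
print(proj(d,P,P[1]*0+s['eef_pos']-[0,0,8])/.7, proj(d,P,s['eef_pos']+np.array([-11,0,-8]))/.7)
t=d["color"][:,:,::-1]
cv2.imwrite("pics/c6.png",cv2.resize(t[160:420,200:360],None,fx=3,fy=3,interpolation=cv2.INTER_CUBIC)[:600])
cv2.imwrite("pics/c7.png",cv2.resize(cv2.imread("pics/s3.png")[150:420,250:540],None,fx=2.2,fy=2.2,interpolation=cv2.INTER_CUBIC))
E
```

```text
[500.55935819 292.98304247 191.62071167]
(301, 250) [539.9 260.9  18. ]
(488, 250) [540.5 322.7  18. ]
(300, 243) [537.5 260.7  18. ]
(371, 303) [550.6 284.9  42. ]
(416, 303) [550.7 298.1  42. ]
[[396.5719192  360.06781498]] [[396.24471262 330.53378187]]
```

View pics/c6.png

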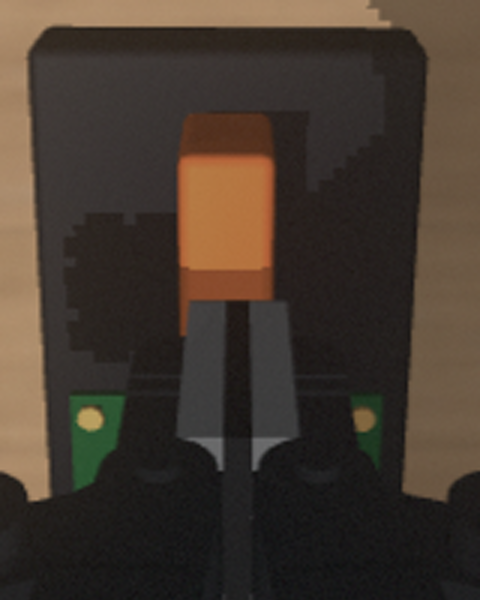

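View pics/c7.png

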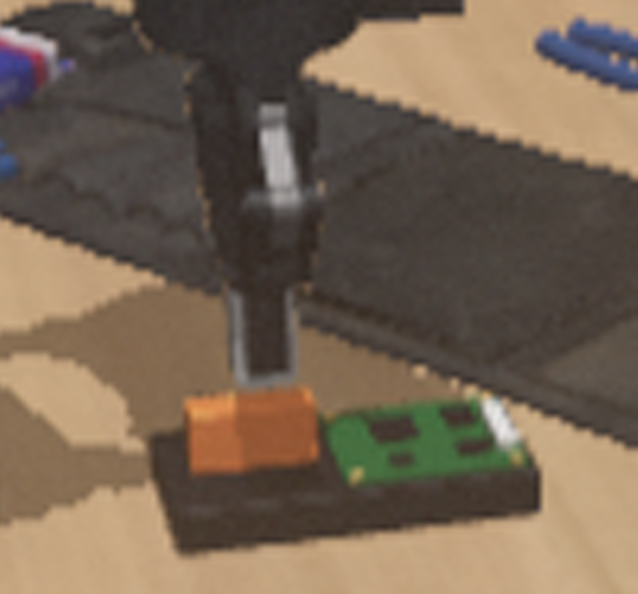

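```bash
python3 - <<'E'
from h import *
d=cam("side");P=pose(d)
def at(c,y):
    uv=(np.array(c)/2.2+[250,150])/2.9+[130,60]; v=P[0]@np.linalg.solve(K(d),[uv[0],uv[1],1]); return (P[1]+v*(y-P[1][1])/v[1]).round(1)
for n,c,y in [("tipL",(238,388),288),("tipR",(297,385),288),("padtop",(232,290),288),("grip near top L",(188,402),285),("grip near top R",(316,398),285),("grip near bot L",(195,473),285),("plate near bottom",(180,553),260)]: print(n,at(c,y))
E
```

```text
tipL [572.4 288.   45. ]
tipR [593.3 288.   43.5]
padtop [571.8 288.   82.3]
grip near top L [554.2 285.   43.3]
grip near top R [599.3 285.   39.1]
grip near bot L [555.4 285.   15.3]
plate near bottom [545.  260.   -1.7]
```

```bash
python3 - <<'E'
from cell import robot
print(robot.tcp_to_tips,[a for a in dir(robot) if not a.startswith('__')])
print(robot.get_state())
E
```

```text
8.0 ['Unreachable', 'get_image', 'get_state', 'hand_in', 'tcp_to_tips']
{'t': 5.5, 'q': array([ 3.74897071e-01,  7.28315725e-01,  1.45540116e+00,  1.20844158e-03,
        9.53503046e-01, -1.18674307e+00]), 'joint_velocities': array([-0.00133515, -0.00026496, -0.00021005, -0.00190166,  0.00092184,
        0.00189309]), 'effort': array([-5.09874881e-03, -9.78643727e+01, -2.79417551e+01,  5.61856650e-03,
       -3.06927238e-02,  4.82740563e-05]), 'eef_pos': array([578.61895721, 292.11573579,  29.12501281]), 'tcp_rot': array([0.00492672, 0.99998535, 0.00126827, 0.00184802]), 'ft_force': array([-0.95323307, -0.64687716,  0.1922537 ]), 'torque': array([-0.00334592, -0.06035843,  0.02908906]), 'finger_gap': 0.0007792171287696027}
```

The wrist view, the side view and the missed grip all agree: the closed fingertips sit at z≈44 while the TCP reads 29. The tips are therefore about 15 mm higher than the TCP reading, not 8 mm lower as stated. I'll go by what I measured: reopen, go lower step by step while watching the force, and close again.

Call:
servo_tool([
  [[0, 0, 0], [0, 0, 0], 1],
  [[0, 0, 0], [0, 0, 0], 1],
  [[0, 0, 0], [0, 0, 0], 1],
  [[0, 0, 0], [0, 0, 0], 1],
  [[0, 0, 0], [0, 0, 0], 1],
  [[0, 0, 0], [0, 0, 0], 1],
  [[0, 0, 0], [0, 0, 0.004], 1],
  [[0, 0, 0], [0, 0, 0.003], 1],
  [[0, 0, 0], [0, 0, 0.003], 1],
  [[0, 0, 0], [0, 0, 0], 1],
])

```text
t: 6.5
eef_pos: [578.5, 292.1, 18.0]
tcp_rot: [0.005, 1.0, 0.001, 0.002]
ft_force: [-0.4, -0.2, -0.5]
finger_gap: 0.996
```

Call:
servo_tool([
  [[0, 0, 0], [0, 0, 0.003], 1],
  [[0, 0, 0], [0, 0, 0.003], 1],
  [[0, 0, 0], [0, 0, 0.002], 1],
  [[0, 0, 0], [0, 0, 0], 1],
  [[0, 0, 0], [0, 0, 0], 1],
  [[0, 0, 0], [0, 0, 0], 1],
  [[0, 0, 0], [0, 0, 0], 1],
  [[0, 0, 0], [0, 0, 0], 1],
  [[0, 0, 0], [0, 0, 0], 1],
  [[0, 0, 0], [0, 0, 0], 1],
])

```text
t: 7.5
eef_pos: [578.7, 292.2, 9.4]
tcp_rot: [0.005, 1.0, 0.001, 0.002]
ft_force: [0.1, -0.5, 0.0]
finger_gap: 1.004
```

No contact. I'll close in half steps to catch any plate contact.

Call:
servo_tool([
  [[0, 0, 0], [0, 0, 0], 0.7],
  [[0, 0, 0], [0, 0, 0], 0.5],
  [[0, 0, 0], [0, 0, 0], 0.35],
  [[0, 0, 0], [0, 0, 0], 0.25],
  [[0, 0, 0], [0, 0, 0], 0.1],
  [[0, 0, 0], [0, 0, 0], 0],
  [[0, 0, 0], [0, 0, 0], 0],
  [[0, 0, 0], [0, 0, 0], 0],
  [[0, 0, 0], [0, 0, 0], 0],
  [[0, 0, 0], [0, 0, 0], 0],
], grip_force=70)

```text
t: 8.5
eef_pos: [578.8, 292.1, 9.7]
tcp_rot: [0.005, 1.0, 0.001, 0.002]
ft_force: [0.2, -0.5, 2.2]
finger_gap: 0.14
```

```bash
python3 - <<'E'
from h import *
from cell import robot
s=robot.get_state(); d=robot.get_image("wrist")
cv2.imwrite("pics/w4.png",cv2.resize(d["color"][140:,:,::-1],(800,400),interpolation=cv2.INTER_CUBIC))
print(s['t'],s['eef_pos'],s['finger_gap'],s['ft_force'],s['torque'])
E
```

```text
8.5 [578.79753532 292.14643589   9.73742479] 0.1404916504127453 [ 0.1993175  -0.45952707  2.15620411] [-0.07444762  0.01228887 -0.06541619]
```

View pics/w4.png

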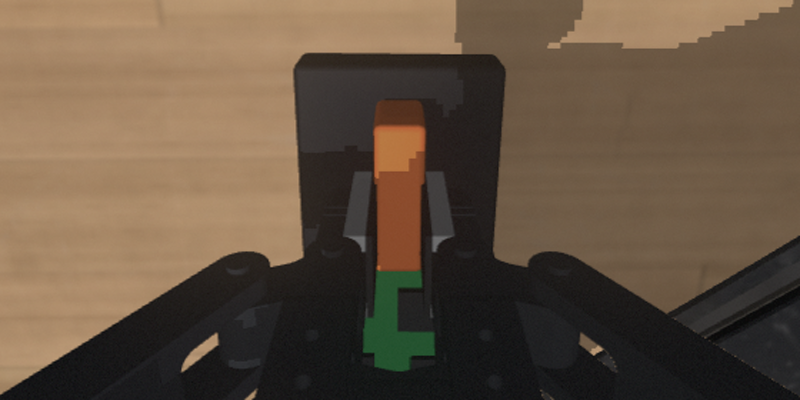

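The grip is held with a gap of 0.14, about 12 mm, and the pads sit either side of the orange. Next I'll lift and carry.

```bash
cat >> h.py <<'E'
def tcp_for(xc,yc,h):
    Rm,p=deckT(np.load("deck.npy")[:4]); return Rm@np.array([xc-26.2,yc,h+9.7])+p
def deck_rot():
    return tgt_rot(np.load("deck.npy")[2],np.radians(6))
E
python3 - <<'E'
from h import *
t=tcp_for(-5,0,45); print(t)
from cell import robot
s=robot.get_state(); s['eef_pos']=s['eef_pos']+np.array([0,0,90])
plan(t,deck_rot(),12,s)
E
```

```text
[411.26969943  34.41914184  68.10256046]
total turn(tool,deg) [ 0.41 -5.78  4.74] total shift(tool,mm) [ 165.1 -259.5   30.3]
0 [0.03, -0.48, 0.4] [0.0138, -0.0216, 0.0025]
1 [0.03, -0.48, 0.4] [0.0136, -0.0217, 0.0024]
2 [0.03, -0.48, 0.4] [0.0135, -0.0218, 0.0023]
3 [0.03, -0.48, 0.4] [0.0134, -0.0219, 0.0022]
4 [0.03, -0.48, 0.4] [0.0132, -0.022, 0.0021]
5 [0.03, -0.48, 0.4] [0.0131, -0.0221, 0.002]
6 [0.03, -0.48, 0.4] [0.013, -0.0222, 0.0019]
7 [0.03, -0.48, 0.4] [0.0128, -0.0223, 0.0018]
8 [0.03, -0.48, 0.4] [0.0127, -0.0223, 0.0017]
9 [0.03, -0.48, 0.4] [0.0125, -0.0224, 0.0016]
10 [0.03, -0.48, 0.4] [0.0124, -0.0225, 0.0016]
11 [0.03, -0.48, 0.4] [0.0123, -0.0226, 0.0015]
```

Call:
servo_tool([
  [[0, 0, 0], [0, 0, -0.005], 0],
  [[0, 0, 0], [0, 0, -0.01], 0],
  [[0, 0, 0], [0, 0, -0.012], 0],
  [[0, 0, 0], [0, 0, -0.014], 0],
  [[0, 0, 0], [0, 0, -0.014], 0],
  [[0, 0, 0], [0, 0, -0.014], 0],
  [[0, 0, 0], [0, 0, -0.01], 0],
  [[0, 0, 0], [0, 0, -0.006], 0],
  [[0, 0, 0], [0, 0, 0], 0],
  [[0, 0, 0], [0, 0, 0], 0],
])

```text
t: 9.55
eef_pos: [578.1, 291.9, 103.7]
tcp_rot: [0.005, 1.0, 0.001, 0.002]
ft_force: [-1.1, -0.5, -4.6]
finger_gap: 0.143
```

Call:
servo_tool([
  [[0, -0.5, 0.5], [0.012, -0.02, 0], 0],
  [[0, -0.6, 0.5], [0.016, -0.026, 0], 0],
  [[0, -0.6, 0.5], [0.018, -0.028, 0], 0],
  [[0, -0.6, 0.5], [0.018, -0.028, 0.001], 0],
  [[0, -0.6, 0.5], [0.018, -0.028, 0.002], 0],
  [[0.1, -0.6, 0.5], [0.018, -0.029, 0.003], 0],
  [[0.1, -0.6, 0.5], [0.017, -0.029, 0.003], 0],
  [[0.1, -0.6, 0.5], [0.015, -0.025, 0.003], 0],
  [[0, -0.6, 0.4], [0.01, -0.017, 0.003], 0],
  [[0, -0.5, 0.3], [0.004, -0.008, 0.003], 0],
])

```text
t: 10.55
eef_pos: [414.3, 54.2, 73.3]
tcp_rot: [0.046, 0.998, -0.002, 0.052]
ft_force: [1.2, -0.4, -3.9]
finger_gap: 0.142
```

Call:
servo_tool([
  [[0, 0, 0], [0, 0, 0], 0],
  [[0, 0, 0], [0, 0, 0], 0],
  [[0, 0, 0], [0, 0, 0], 0],
  [[0, 0, 0], [0, 0, 0], 0],
  [[0, 0, 0], [0, 0, 0], 0],
  [[0, 0, 0], [0, 0, 0], 0],
  [[0, 0, 0], [0, 0, 0], 0],
  [[0, 0, 0], [0, 0, 0], 0],
  [[0, 0, 0], [0, 0, 0], 0],
  [[0, 0, 0], [0, 0, 0], 0],
])

```text
t: 11.55
eef_pos: [415.1, 55.0, 73.0]
tcp_rot: [0.046, 0.998, -0.002, 0.052]
ft_force: [0.2, -0.2, -4.7]
finger_gap: 0.142
```

```bash
python3 - <<'E'
from h import *
from cell import robot
import pickle
s=robot.get_state(); d=robot.get_image("wrist"); pickle.dump((s,d),open("w5.pkl","wb"))
cv2.imwrite("pics/w5.png",cv2.resize(d["color"][:,:,::-1],(800,600),interpolation=cv2.INTER_CUBIC))
print(s['t'],s['eef_pos'])
plan(tcp_for(-5,0,45),deck_rot(),1)
e=robot.get_image("side")["color"][:,:,::-1]
cv2.imwrite("pics/s5.png",cv2.resize(e[130:290,130:430],None,fx=2.6,fy=2.6,interpolation=cv2.INTER_CUBIC))
E
```

```text
11.55 [415.08121354  55.04218185  72.9555064 ]
total turn(tool,deg) [ 0.08 -0.08  0.05] total shift(tool,mm) [  2.4 -20.9   4.6]
0 [0.08, -0.08, 0.05] [0.0024, -0.0209, 0.0046]
```

View pics/w5.png

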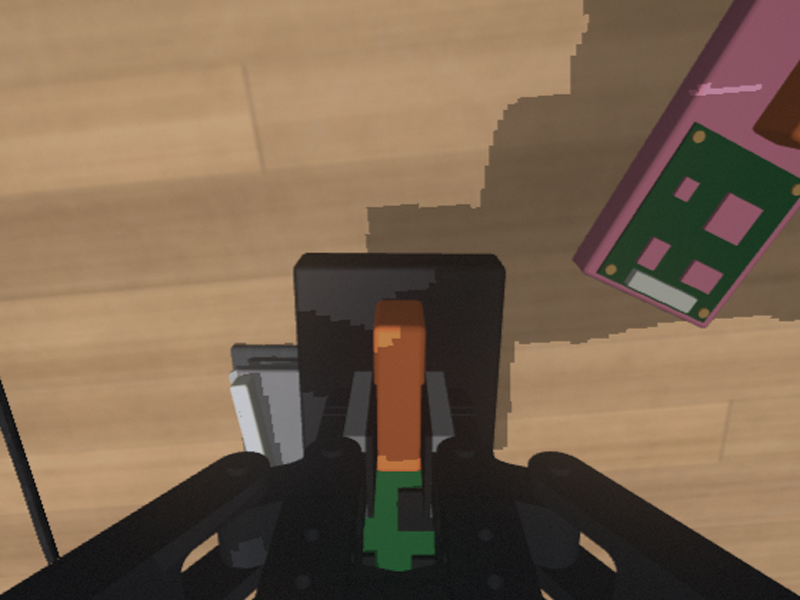

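View pics/s5.png

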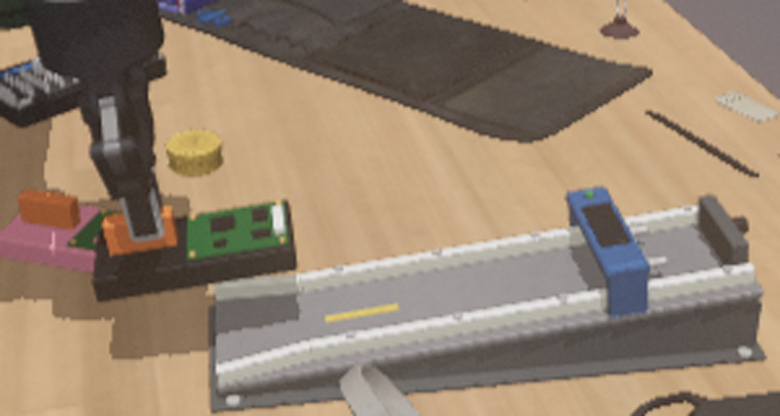

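The carrier is held level with the ramp's tilt and sits about 21 mm left of the ramp axis. I'll centre it and lower to roughly 20 mm above the ramp.

Call:
servo_tool([
  [[0, 0, 0], [0.001, -0.006, 0], 0],
  [[0, 0, 0], [0, -0.006, 0], 0],
  [[0, 0, 0], [0, -0.005, 0.003], 0],
  [[0, 0, 0], [0, -0.002, 0.006], 0],
  [[0, 0, 0], [0, -0.001, 0.006], 0],
  [[0, 0, 0], [0, 0, 0.006], 0],
  [[0, 0, 0], [0, 0, 0.005], 0],
  [[0, 0, 0], [0, 0, 0.002], 0],
  [[0, 0, 0], [0, 0, 0], 0],
  [[0, 0, 0], [0, 0, 0], 0],
])

```text
t: 12.65
eef_pos: [414.9, 32.9, 41.8]
tcp_rot: [0.046, 0.998, -0.002, 0.051]
ft_force: [-0.1, 0.0, -4.0]
finger_gap: 0.138
```

```bash
python3 - <<'E'
from h import *
from cell import robot
import pickle
s=robot.get_state(); d=robot.get_image("wrist"); pickle.dump((s,d),open("w6.pkl","wb"))
cv2.imwrite("pics/w6.png",cv2.resize(d["color"][130:420,80:480,::-1],(800,580),interpolation=cv2.INTER_CUBIC))
print(s['t'],s['eef_pos'])
plan(tcp_for(-5,0,20),deck_rot(),1)
Rm,p=deckT(np.load("deck.npy")[:4]); P=pose(d,s)
# predicted guide inner-top at x=0 and x=20
print(((proj(d,P,(Rm@np.array([[0,43.5,12],[0,-43.5,12],[0,52,0],[0,-52,0]]).T).T+p)-[80,130])*2).round(0))
E
```

```text
12.65 [414.92087127  32.92793295  41.79659708]
total turn(tool,deg) [ 0.08 -0.14  0.02] total shift(tool,mm) [ 1.1  1.2 -1.5]
0 [0.08, -0.14, 0.02] [0.0011, 0.0012, -0.0015]
[[560. 334.]
 [239. 334.]
 [581. 312.]
 [217. 312.]]
```

View pics/w6.png

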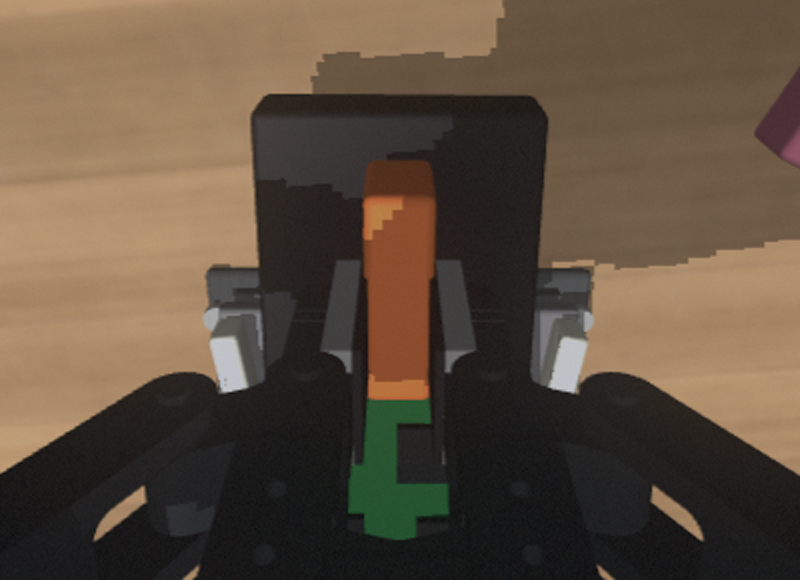

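The plate (253–546, middle 399) is centred between the guide ends (239 and 558, middle 398). I'll lower it.

Call:
servo_tool([
  [[0, 0, 0], [0, 0, 0.003], 0],
  [[0, 0, 0], [0, 0, 0.003], 0],
  [[0, 0, 0], [0, 0, 0.003], 0],
  [[0, 0, 0], [0, 0, 0.003], 0],
  [[0, 0, 0], [0, 0, 0.0015], 0],
  [[0, 0, 0], [0, 0, 0.001], 0],
  [[0, 0, 0], [0, 0, 0], 0],
  [[0, 0, 0], [0, 0, 0], 0],
  [[0, 0, 0], [0, 0, 0], 0],
  [[0, 0, 0], [0, 0, 0], 0],
])

```text
t: 13.7
eef_pos: [417.0, 32.9, 26.6]
tcp_rot: [0.046, 0.998, -0.002, 0.052]
ft_force: [0.4, -0.0, -4.5]
finger_gap: 0.143
```

```bash
python3 - <<'E'
from h import *
from cell import robot
s=robot.get_state()
print(s['t'],s['eef_pos'],s['ft_force'],s['torque'])
plan(tcp_for(80,0,1),deck_rot(),1)
E
```

```text
13.7 [416.99434489  32.88200439  26.63249288] [ 0.42700064 -0.01598346 -4.4725813 ] [-0.0521188   0.26246289 -0.01127744]
total turn(tool,deg) [ 0.08 -0.07  0.03] total shift(tool,mm) [-83.5   0.9   2.1]
0 [0.08, -0.07, 0.03] [-0.0835, 0.0009, 0.0021]
```

Call:
servo_tool([
  [[0, 0, 0], [-0.004, 0.0005, 0], 0],
  [[0, 0, 0], [-0.008, 0, 0], 0],
  [[0, 0, 0], [-0.01, 0, 0], 0],
  [[0, 0, 0], [-0.011, 0, 0], 0],
  [[0, 0, 0], [-0.011, 0, 0], 0],
  [[0, 0, 0], [-0.011, 0, 0], 0],
  [[0, 0, 0], [-0.011, 0, 0], 0],
  [[0, 0, 0], [-0.01, 0, 0], 0],
  [[0, 0, 0], [-0.005, 0, 0], 0],
  [[0, 0, 0], [-0.002, 0, 0], 0],
])

```text
t: 14.7
eef_pos: [508.1, 24.9, 36.3]
tcp_rot: [0.046, 0.998, -0.002, 0.053]
ft_force: [-0.2, -0.5, -4.7]
finger_gap: 0.139
```

```bash
python3 - <<'E'
from h import *
from cell import robot
s=robot.get_state()
print(s['t'],s['eef_pos'],s['ft_force'],s['torque'])
plan(tcp_for(80,0,0),deck_rot(),1)
e=robot.get_image("side")["color"][:,:,::-1]
cv2.imwrite("pics/s6.png",cv2.resize(e[150:290,170:430],None,fx=3,fy=3,interpolation=cv2.INTER_CUBIC))
E
```

```text
14.7 [508.09141026  24.93983458  36.30828392] [-0.15362903 -0.54642183 -4.72535169] [-0.01316829  0.27091747  0.02182548]
total turn(tool,deg) [0.08 0.03 0.02] total shift(tool,mm) [8.4 0.5 3.2]
0 [0.08, 0.03, 0.02] [0.0084, 0.0005, 0.0032]
```

View pics/s6.png

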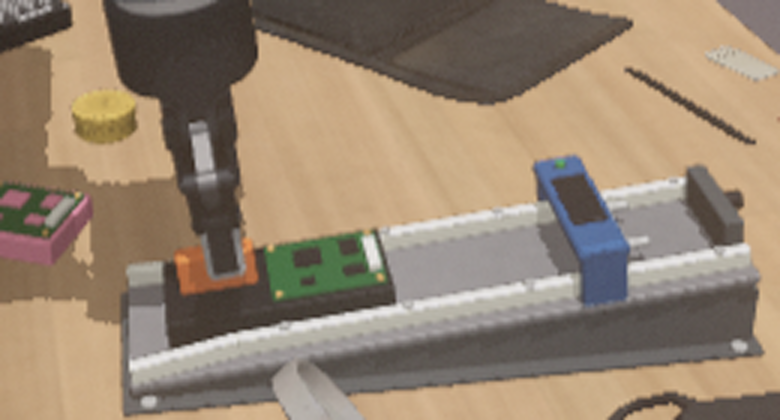

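The carrier now lies between the guides without side force. I'll lower the last 3 mm.

Call:
servo_tool([
  [[0, 0, 0], [0, 0, 0.001], 0],
  [[0, 0, 0], [0, 0, 0.001], 0],
  [[0, 0, 0], [0, 0, 0.0005], 0],
  [[0, 0, 0], [0, 0, 0], 0],
  [[0, 0, 0], [0, 0, 0], 0],
  [[0, 0, 0], [0, 0, 0], 0],
  [[0, 0, 0], [0, 0, 0], 0],
  [[0, 0, 0], [0, 0, 0], 0],
  [[0, 0, 0], [0, 0, 0], 0],
  [[0, 0, 0], [0, 0, 0], 0],
])

```text
t: 15.75
eef_pos: [506.5, 25.2, 33.4]
tcp_rot: [0.046, 0.998, -0.002, 0.052]
ft_force: [0.1, -0.4, -4.5]
finger_gap: 0.137
```

Call:
servo_tool([
  [[0, 0, 0], [0, 0, 0.0005], 0],
  [[0, 0, 0], [0, 0, 0.0005], 0],
  [[0, 0, 0], [0, 0, 0], 0],
  [[0, 0, 0], [0, 0, 0], 0],
  [[0, 0, 0], [0, 0, 0], 0],
  [[0, 0, 0], [0, 0, 0], 0],
  [[0, 0, 0], [0, 0, 0], 0],
  [[0, 0, 0], [0, 0, 0], 0],
  [[0, 0, 0], [0, 0, 0], 0],
  [[0, 0, 0], [0, 0, 0], 0],
])

```text
t: 16.75
eef_pos: [506.6, 25.1, 32.5]
tcp_rot: [0.046, 0.998, -0.002, 0.052]
ft_force: [-1.0, -0.2, -1.7]
finger_gap: 0.137
```

The ramp now takes part of the weight. I'll release and rise.

Call:
servo_tool([
  [[0, 0, 0], [0, 0, 0], 0.25],
  [[0, 0, 0], [0, 0, 0], 0.35],
  [[0, 0, 0], [0, 0, 0], 0.5],
  [[0, 0, 0], [0, 0, 0], 0.6],
  [[0, 0, 0], [0, 0, 0], 0.6],
  [[0, 0, 0], [0, 0, -0.008], 0.6],
  [[0, 0, 0], [0, 0, -0.012], 0.6],
  [[0, 0, 0], [0, 0, -0.015], 0.6],
  [[0, 0, 0], [0, 0, -0.015], 0.6],
  [[0, 0, 0], [0, 0, -0.01], 0.6],
])

```text
t: 17.75
eef_pos: [500.1, 25.6, 96.7]
tcp_rot: [0.046, 0.998, -0.002, 0.052]
ft_force: [1.2, -0.1, -0.2]
finger_gap: 0.602
```

```bash
python3 - <<'E'
from h import *
from cell import robot
import pickle
s=robot.get_state(); d=robot.get_image("wrist"); pickle.dump((s,d),open("w7.pkl","wb"))
print(s['t'],s['eef_pos'],s['ft_force'],s['finger_gap'])
cv2.imwrite("pics/w7.png",cv2.resize(d["color"][:,:,::-1],(800,600),interpolation=cv2.INTER_CUBIC))
e=robot.get_image("side")["color"][:,:,::-1]
cv2.imwrite("pics/s7.png",cv2.resize(e[150:290,170:430],None,fx=3,fy=3,interpolation=cv2.INTER_CUBIC))
E
```

```text
17.75 [500.14373107  25.64432007  96.66300774] [ 1.15799984 -0.11239735 -0.19987211] 0.6015060524666711
```

View pics/w7.png

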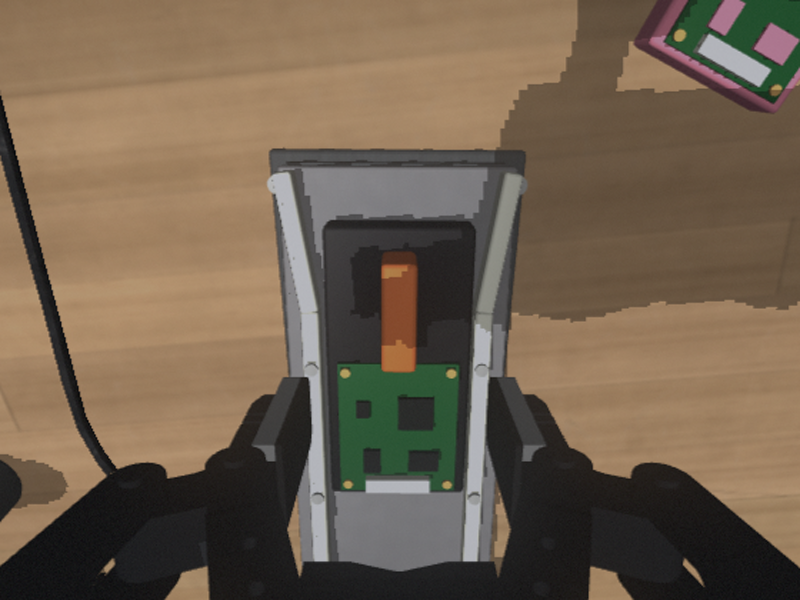

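View pics/s7.png

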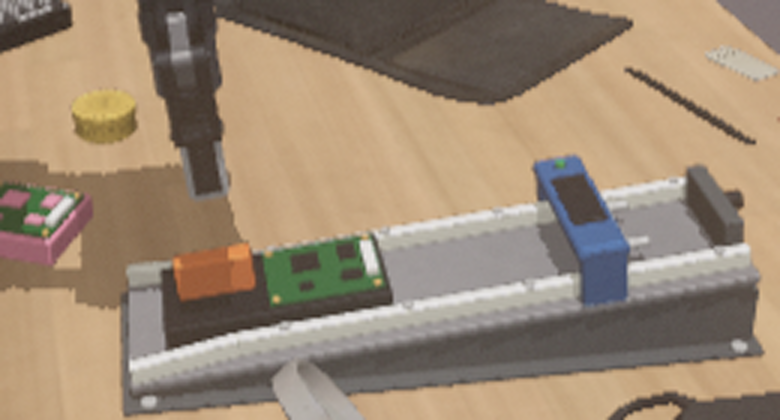

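The carrier lies flat and centred between the guides, released, with the board uphill. Next I'll close the fingers and move behind it.

```bash
cat >> h.py <<'E'
def dk(st=None):
    from cell import robot
    st=st or robot.get_state(); Rm,p=deckT(np.load("deck.npy")[:4])
    return (Rm.T@(st["eef_pos"]-p)).round(2),(Rm.T@st["ft_force"]).round(2)
E
python3 - <<'E'
from h import *
import pickle
print(dk())
Rm,p=deckT(np.load("deck.npy")[:4])
s,d=pickle.load(open("w7.pkl","rb"));P=pose(d,s)
def hit(uv,h):
    C=Rm.T@(P[1]-p); w=Rm.T@(P[0]@np.linalg.solve(K(d),[uv[0],uv[1],1])); t=(h-C[2])/w[2]; return (C+t*w).round(1)
for uv,h in [((330,222),18),((470,222),18),((383,266),42),((417,266),42),((366,492),20),((334,491),18),((463,491),18),((317,313),12),((478,313),12),((297,166),0),((500,166),0)]: print(uv,hit(np.array(uv)*.7,h))
plan(tcp_for(24.2,0,10),deck_rot(),1)
E
```

```text
(array([61.2 , -0.46, 73.76]), array([ 0.27, -0.25, -0.5 ]))
(330, 222) [ 20.5 -27.9  18. ]
(470, 222) [20.5 29.5 18. ]
(383, 266) [33.  -5.6 42. ]
(417, 266) [32.9  7.1 42. ]
(366, 492) [150.1 -15.2  20. ]
(334, 491) [151.1 -30.8  18. ]
(463, 491) [151.1  31.6  18. ]
(317, 313) [ 62.1 -35.9  12. ]
(478, 313) [62.1 35.6 12. ]
(297, 166) [ -0.6 -43.4   0. ]
(500, 166) [-0.7 43.9  0. ]
total turn(tool,deg) [0.09 0.04 0.03] total shift(tool,mm) [63.2  0.4 54. ]
0 [0.09, 0.04, 0.03] [0.0632, 0.0004, 0.054]
```

Call:
servo_tool([
  [[0, 0, 0], [0.008, 0, 0], 0],
  [[0, 0, 0], [0.012, 0, 0], 0],
  [[0, 0, 0], [0.013, 0, 0], 0],
  [[0, 0, 0], [0.013, 0, 0], 0],
  [[0, 0, 0], [0.01, 0, 0.005], 0],
  [[0, 0, 0], [0.006, 0, 0.01], 0],
  [[0, 0, 0], [0.003, 0, 0.014], 0],
  [[0, 0, 0], [0, 0, 0.014], 0],
  [[0, 0, 0], [0, 0, 0.005], 0],
  [[0, 0, 0], [0, 0, 0.002], 0],
])

```text
t: 18.85
eef_pos: [426.6, 32.4, 34.4]
tcp_rot: [0.046, 0.998, -0.002, 0.047]
ft_force: [0.4, 0.5, 1.1]
finger_gap: 0.004
```

```bash
python3 - <<'E'
from h import *
from cell import robot
s=robot.get_state();print(s['t'],dk(s),s['finger_gap'])
e=robot.get_image("side")["color"][:,:,::-1]
cv2.imwrite("pics/s8.png",cv2.resize(e[150:290,150:310],None,fx=4.2,fy=4.2,interpolation=cv2.INTER_CUBIC))
E
```

```text
18.85 (array([-19.35,  -0.55,  19.58]), array([0.46, 0.49, 1.02])) 0.003951366830154993
```

View pics/s8.png

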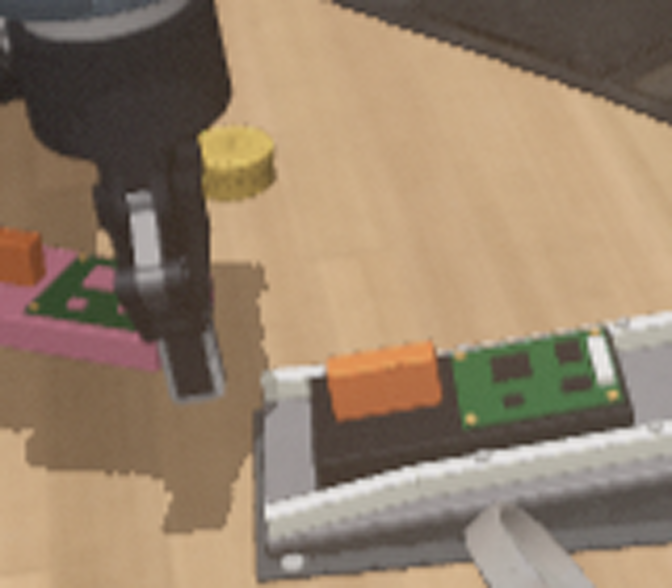

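```bash
python3 - <<'E'
from h import *
from cell import robot
d=cam("side");P=pose(d);Rm,p=deckT(np.load("deck.npy")[:4])
C=Rm.T@(P[1]-p)
for c,y in [((173,402),-4),((222,396),-4),((315,480),-32),((319,423),-32)]:
    uv=np.array(c)/4.2+[150,150]; w=Rm.T@(P[0]@np.linalg.solve(K(d),[uv[0],uv[1],1])); print((C+w*(y-C[1])/w[1]).round(1))
plan(tcp_for(22.2,0,-12),deck_rot(),1)
E
```

```text
[-27.2  -4.   36.4]
[-7.5 -4.  35.2]
[ 24.3 -32.    6.3]
[ 30.6 -32.   33.5]
total turn(tool,deg) [ 0.07 -0.56  0.05] total shift(tool,mm) [-15.    0.5  22.1]
0 [0.07, -0.56, 0.05] [-0.015, 0.0005, 0.0221]
```

Call:
servo_tool([
  [[0, -0.5, 0], [-0.005, 0.0005, 0], 0],
  [[0, 0, 0], [-0.005, 0, 0.004], 0],
  [[0, 0, 0], [-0.004, 0, 0.005], 0],
  [[0, 0, 0], [0, 0, 0.005], 0],
  [[0, 0, 0], [0, 0, 0.004], 0],
  [[0, 0, 0], [0, 0, 0.003], 0],
  [[0, 0, 0], [0, 0, 0.002], 0],
  [[0, 0, 0], [0, 0, 0.001], 0],
  [[0, 0, 0], [0, 0, 0], 0],
  [[0, 0, 0], [0, 0, 0], 0],
])

```text
t: 19.95
eef_pos: [445.8, 31.3, 11.5]
tcp_rot: [0.046, 0.998, -0.002, 0.053]
ft_force: [-0.0, -0.4, 0.8]
finger_gap: -0.003
```

```bash
python3 - <<'E'
from h import *
from cell import robot
s=robot.get_state();print(s['t'],dk(s),s['finger_gap'])
e=robot.get_image("side")["color"][:,:,::-1]
cv2.imwrite("pics/s9.png",cv2.resize(e[150:290,150:310],None,fx=4.2,fy=4.2,interpolation=cv2.INTER_CUBIC))
plan(tcp_for(24.2,0,-16.7),deck_rot(),1)
E
```

```text
19.95 (array([-2.62,  0.08, -5.26]), array([ 0.09, -0.43,  0.75])) -0.003287073839870696
total turn(tool,deg) [0.07 0.11 0.05] total shift(tool,mm) [-0.5 -0.1  1.8]
0 [0.07, 0.11, 0.05] [-0.0005, -0.0001, 0.0018]
```

View pics/s9.png

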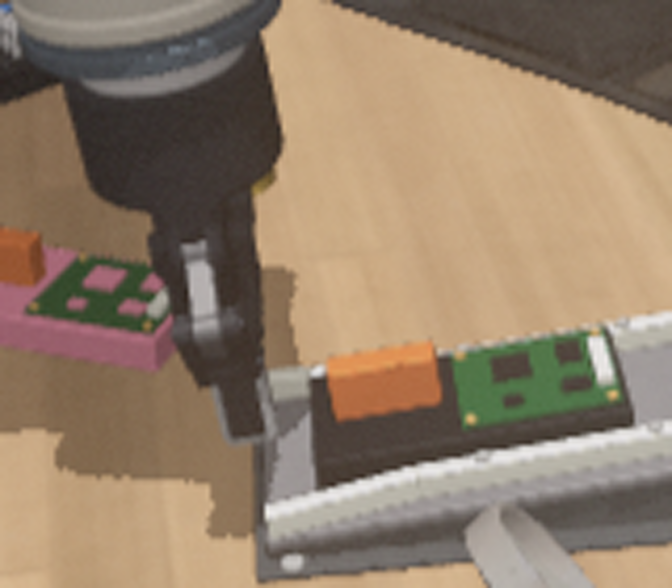

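```bash
python3 - <<'E'
from h import *
d=cam("top");P=pose(d);Rm,p=deckT(np.load("deck.npy")[:4])
C=Rm.T@(P[1]-p)
def hit(c,h):
    uv=np.array(c)/3.6+[290,115]; w=Rm.T@(P[0]@np.linalg.solve(K(d),[uv[0],uv[1],1])); return (C+w*(h-C[2])/w[2]).round(1)
for n,c,h in [("bridge up edge",(190,144),39),("bridge down",(190,186),39),("bar",(160,131),15),("bar",(225,136),15),("rodtop",(153,117),15),("rodtop",(212,119),15),("endblock down face",(195,60),15)]: print(n,hit(c,h))
t=d["color"][:,:,::-1]; cv2.imwrite("pics/c8.png",cv2.resize(t[115:180,305:375],None,fx=9,fy=9,interpolation=cv2.INTER_CUBIC))
s=cam("side")["color"][:,:,::-1]; cv2.imwrite("pics/c9.png",cv2.resize(s[190:270,330:430],None,fx=7,fy=7,interpolation=cv2.INTER_CUBIC))
E
```

```text
bridge up edge [280.   -3.6  39. ]
bridge down [252.3  -6.1  39. ]
bar [289.   14.8  15. ]
bar [289.1 -29.4  15. ]
rodtop [298.   20.4  15. ]
rodtop [299.8 -19.6  15. ]
endblock down face [338.5  -4.6  15. ]
```

View pics/c8.png

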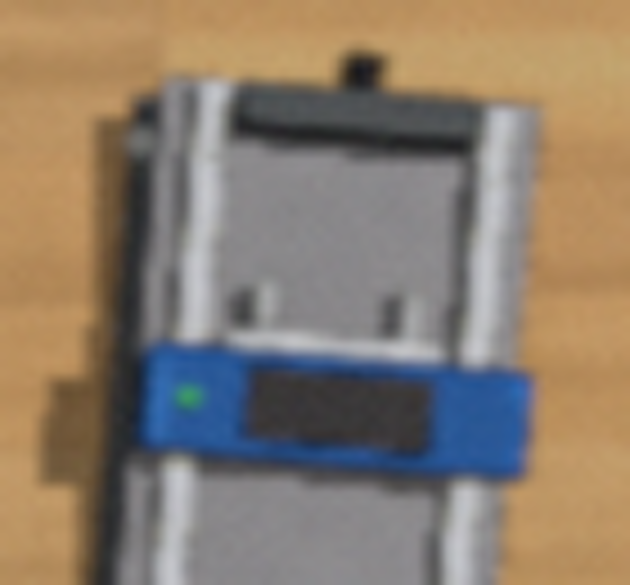

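View pics/c9.png

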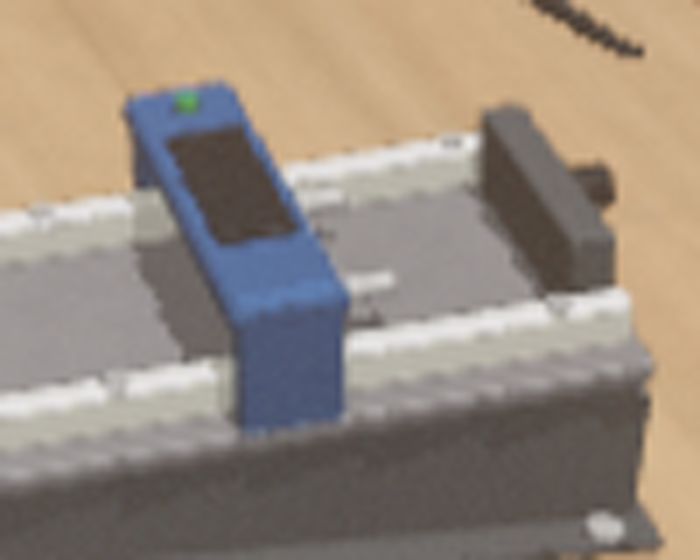

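The bar's uphill edge reads about 289 to 294 mm, so the pad face is probably at roughly 275–290 mm. I'll lower 1.5 mm and push up, quickly at first and then in small steps.

Call:
servo_tool([
  [[0, 0.1, 0], [0, 0, 0.0015], 0],
  [[0, 0, 0], [-0.003, 0, 0], 0],
  [[0, 0, 0], [-0.003, 0, 0], 0],
  [[0, 0, 0], [-0.003, 0, 0], 0],
  [[0, 0, 0], [-0.003, 0, 0], 0],
  [[0, 0, 0], [-0.004, 0, 0], 0],
  [[0, 0, 0], [-0.004, 0, 0], 0],
  [[0, 0, 0], [-0.004, 0, 0], 0],
  [[0, 0, 0], [-0.003, 0, 0], 0],
  [[0, 0, 0], [-0.002, 0, 0], 0],
])

```text
t: 21.1
eef_pos: [476.6, 28.4, 13.3]
tcp_rot: [0.046, 0.998, -0.002, 0.052]
ft_force: [-2.1, 0.6, 0.3]
finger_gap: -0.003
```

```bash
python3 - <<'E'
from h import *
from cell import robot
s=robot.get_state();print(s['t'],dk(s),s['ft_force'],s['torque'])
plan(tcp_for(24.2,0,-16.7),deck_rot(),1,s)
e=robot.get_image("side")["color"][:,:,::-1]
cv2.imwrite("pics/s10.png",cv2.resize(e[150:290,150:330],None,fx=4.2,fy=4.2,interpolation=cv2.INTER_CUBIC))
E
```

```text
21.1 (array([28.36,  0.1 , -6.62]), array([-2.12,  0.39,  0.53])) [-2.1173824   0.59063022  0.30969872] [0.044555   0.35501651 0.05376605]
total turn(tool,deg) [ 0.07 -0.06  0.05] total shift(tool,mm) [30.4 -0.1  0.4]
0 [0.07, -0.06, 0.05] [0.0304, -0.0001, 0.0004]
```

View pics/s10.png

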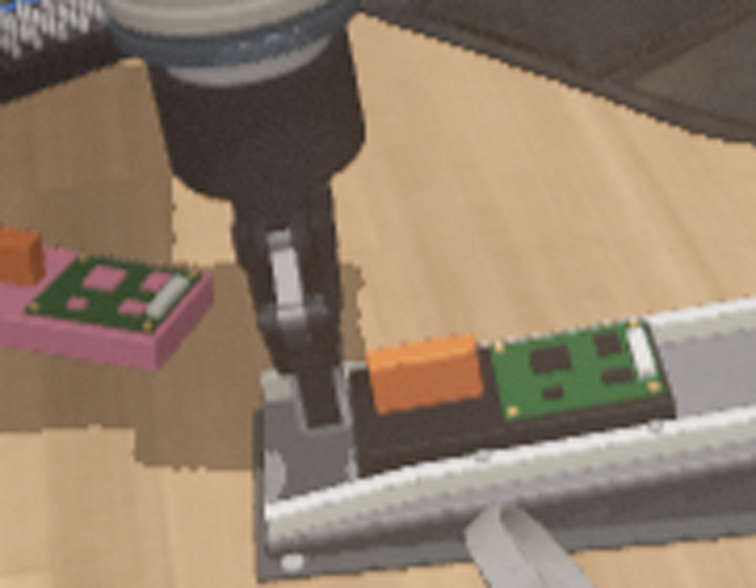

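Call:
servo_tool([
  [[0, 0, 0], [-0.005, 0, 0], 0],
  [[0, 0, 0], [-0.008, 0, 0], 0],
  [[0, 0, 0], [-0.01, 0, 0], 0],
  [[0, 0, 0], [-0.01, 0, 0], 0],
  [[0, 0, 0], [-0.01, 0, 0], 0],
  [[0, 0, 0], [-0.01, 0, 0], 0],
  [[0, 0, 0], [-0.008, 0, 0], 0],
  [[0, 0, 0], [-0.005, 0, 0], 0],
  [[0, 0, 0], [-0.003, 0, 0], 0],
  [[0, 0, 0], [-0.001, 0, 0], 0],
])

```text
t: 22.15
eef_pos: [553.3, 21.3, 21.3]
tcp_rot: [0.046, 0.998, -0.002, 0.052]
ft_force: [-2.5, 0.1, 0.6]
finger_gap: -0.004
```

```bash
python3 - <<'E'
from h import *
from cell import robot
s=robot.get_state();print(s['t'],dk(s),s['joint_velocities'].round(3))
plan(tcp_for(24.2,0,-16.7),deck_rot(),1,s)
e=robot.get_image("side")["color"][:,:,::-1]
cv2.imwrite("pics/s11.png",cv2.resize(e[140:280,200:400],None,fx=4,fy=4,interpolation=cv2.INTER_CUBIC))
d=robot.get_image("wrist")["color"][:,:,::-1]
cv2.imwrite("pics/w11.png",d)
E
```

```text
22.15 (array([105.72,   0.12,  -6.77]), array([-2.41, -0.1 ,  0.88])) [ 0.001  0.009 -0.021 -0.001  0.023 -0.002]
total turn(tool,deg) [ 0.07 -0.01  0.04] total shift(tool,mm) [107.7  -0.    0.2]
0 [0.07, -0.01, 0.04] [0.1077, -0.0, 0.0002]
```

View pics/s11.png

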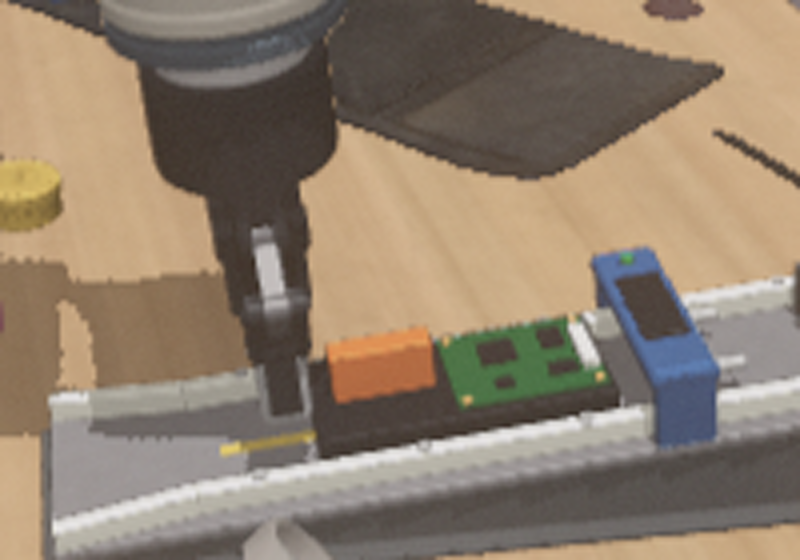

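View pics/w11.png

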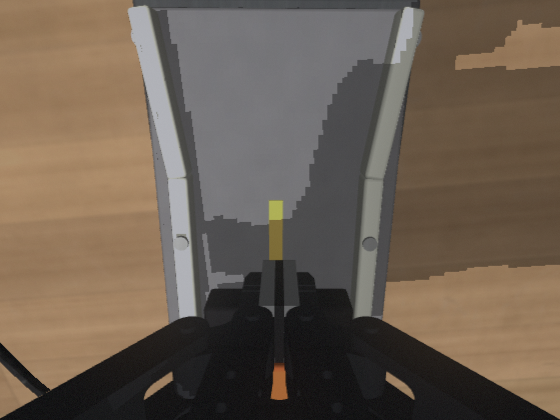

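Call:
servo_tool([
  [[0, 0, 0], [-0.002, 0, 0], 0],
  [[0, 0, 0], [-0.002, 0, 0], 0],
  [[0, 0, 0], [-0.002, 0, 0], 0],
  [[0, 0, 0], [-0.002, 0, 0], 0],
  [[0, 0, 0], [-0.002, 0, 0], 0],
  [[0, 0, 0], [-0.002, 0, 0], 0],
  [[0, 0, 0], [-0.001, 0, 0], 0],
  [[0, 0, 0], [-0.001, 0, 0], 0],
  [[0, 0, 0], [0, 0, 0], 0],
  [[0, 0, 0], [0, 0, 0], 0],
])

```text
t: 23.25
eef_pos: [566.9, 20.1, 22.7]
tcp_rot: [0.046, 0.998, -0.002, 0.052]
ft_force: [-1.7, 0.3, 0.5]
finger_gap: 0.003
```

```bash
python3 - <<'E'
from h import *
from cell import robot
s=robot.get_state();print(s['t'],dk(s),s['ft_force'])
E
```

```text
23.25 (array([119.53,   0.16,  -6.8 ]), array([-1.66,  0.17,  0.64])) [-1.69922628  0.32986234  0.46598884]
```

Call:
servo_tool([
  [[0, 0, 0], [-0.001, 0, 0], 0],
  [[0, 0, 0], [-0.001, 0, 0], 0],
  [[0, 0, 0], [-0.001, 0, 0], 0],
  [[0, 0, 0], [-0.001, 0, 0], 0],
  [[0, 0, 0], [-0.0005, 0, 0], 0],
  [[0, 0, 0], [-0.0005, 0, 0], 0],
  [[0, 0, 0], [0, 0, 0], 0],
  [[0, 0, 0], [0, 0, 0], 0],
  [[0, 0, 0], [0, 0, 0], 0],
  [[0, 0, 0], [0, 0, 0], 0],
])

```text
t: 24.25
eef_pos: [572.1, 19.6, 23.2]
tcp_rot: [0.046, 0.998, -0.002, 0.051]
ft_force: [-1.1, 0.4, 0.1]
finger_gap: -0.001
```

Call:
servo_tool([
  [[0, 0, 0], [-0.0005, 0, 0], 0],
  [[0, 0, 0], [-0.0005, 0, 0], 0],
  [[0, 0, 0], [-0.0005, 0, 0], 0],
  [[0, 0, 0], [-0.0005, 0, 0], 0],
  [[0, 0, 0], [-0.0005, 0, 0], 0],
  [[0, 0, 0], [-0.0005, 0, 0], 0],
  [[0, 0, 0], [0, 0, 0], 0],
  [[0, 0, 0], [0, 0, 0], 0],
  [[0, 0, 0], [0, 0, 0], 0],
  [[0, 0, 0], [0, 0, 0], 0],
])

```text
t: 25.25
eef_pos: [575.2, 19.3, 23.5]
tcp_rot: [0.046, 0.998, -0.002, 0.051]
ft_force: [-2.7, 0.1, 0.1]
finger_gap: -0.003
```

Call:
servo_tool([
  [[0, 0, 0], [-0.0005, 0, 0], 0],
  [[0, 0, 0], [-0.0005, 0, 0], 0],
  [[0, 0, 0], [-0.0005, 0, 0], 0],
  [[0, 0, 0], [-0.0005, 0, 0], 0],
  [[0, 0, 0], [-0.0005, 0, 0], 0],
  [[0, 0, 0], [-0.0005, 0, 0], 0],
  [[0, 0, 0], [0, 0, 0], 0],
  [[0, 0, 0], [0, 0, 0], 0],
  [[0, 0, 0], [0, 0, 0], 0],
  [[0, 0, 0], [0, 0, 0], 0],
])

```text
t: 26.25
eef_pos: [576.4, 19.3, 23.4]
tcp_rot: [0.046, 0.998, -0.002, 0.049]
ft_force: [-2.9, 0.7, 1.0]
finger_gap: -0.004
```

```bash
python3 - <<'E'
from h import *
from cell import robot
s=robot.get_state();print(s['t'],dk(s),s['torque'])
plan(tcp_for(24.2,0,-16.7),deck_rot(),1,s)
e=robot.get_image("side")["color"][:,:,::-1]
cv2.imwrite("pics/s12.png",cv2.resize(e[140:280,220:420],None,fx=4,fy=4,interpolation=cv2.INTER_CUBIC))
E
```

```text
26.25 (array([129.04,   0.25,  -7.14]), array([-2.84,  0.47,  1.26])) [0.12311575 0.64842531 0.01328425]
total turn(tool,deg) [ 0.07 -0.33  0.06] total shift(tool,mm) [ 1.31e+02 -1.00e-01  6.00e-01]
0 [0.07, -0.33, 0.06] [0.131, -0.0001, 0.0006]
```

View pics/s12.png

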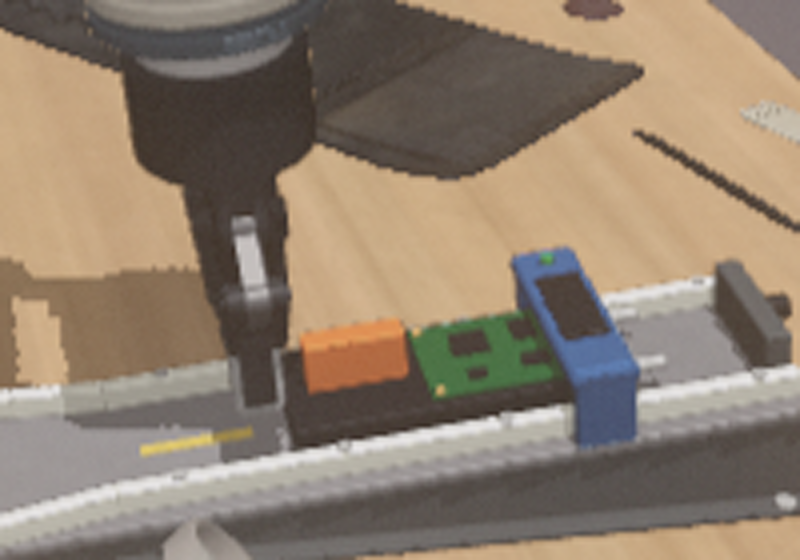

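The last step was resisted: it advanced 1.2 of 3 mm and the moment rose, so the carrier is probably touching the stop at a front position of about 270 mm. I'll continue with small steps on every row so the push is held at the end of the call.

Call:
servo_tool([
  [[0, -0.1, 0], [-0.0002, 0, 0], 0],
  [[0, -0.1, 0], [-0.0002, 0, 0], 0],
  [[0, 0, 0], [-0.0002, 0, 0], 0],
  [[0, 0, 0], [-0.0002, 0, 0], 0],
  [[0, 0, 0], [-0.0003, 0, 0], 0],
  [[0, 0, 0], [-0.0003, 0, 0], 0],
  [[0, 0, 0], [-0.0003, 0, 0], 0],
  [[0, 0, 0], [-0.0003, 0, 0], 0],
  [[0, 0, 0], [-0.0003, 0, 0], 0],
  [[0, 0, 0], [-0.0003, 0, 0], 0],
])

```text
t: 27.3
eef_pos: [576.5, 19.3, 23.1]
tcp_rot: [0.046, 0.998, -0.002, 0.049]
ft_force: [-5.8, 0.9, 2.7]
finger_gap: 0.001
```

```bash
python3 - <<'E'
from h import *
from cell import robot
s=robot.get_state();print(s['t'],dk(s),s['torque'])
plan(tcp_for(24.2,0,-16.7),deck_rot(),1,s)
E
```

```text
27.3 (array([129.15,   0.26,  -7.4 ]), array([-5.51,  0.36,  3.32])) [ 0.16691643  1.00044712 -0.00204605]
total turn(tool,deg) [ 0.07 -0.37  0.06] total shift(tool,mm) [ 1.312e+02 -1.000e-01  4.000e-01]
0 [0.07, -0.37, 0.06] [0.1312, -0.0001, 0.0004]
```

Call:
servo_tool([
  [[0, 0, 0], [-0.0004, 0, -0.0001], 0],
  [[0, 0, 0], [-0.0004, 0, -0.0001], 0],
  [[0, 0, 0], [-0.0004, 0, -0.0001], 0],
  [[0, 0, 0], [-0.0004, 0, -0.0001], 0],
  [[0, 0, 0], [-0.0004, 0, 0], 0],
  [[0, 0, 0], [-0.0004, 0, 0], 0],
  [[0, 0, 0], [-0.0004, 0, 0], 0],
  [[0, 0, 0], [-0.0004, 0, 0], 0],
  [[0, 0, 0], [-0.0004, 0, 0], 0],
  [[0, 0, 0], [-0.0004, 0, 0], 0],
])

```text
t: 28.3
eef_pos: [576.5, 19.3, 22.8]
tcp_rot: [0.046, 0.998, -0.002, 0.045]
ft_force: [-5.8, 0.3, 2.5]
finger_gap: 0.002
```

```bash
python3 - <<'E'
from h import *
from cell import robot
s=robot.get_state();print(s['t'],dk(s),s['torque'])
plan(tcp_for(24.2,0,-16.7),deck_rot(),1,s)
e=robot.get_image("top")["color"][:,:,::-1]
cv2.imwrite("pics/t13.png",cv2.resize(e[115:215,300:380],None,fx=6,fy=6,interpolation=cv2.INTER_CUBIC))
e=robot.get_image("side")["color"][:,:,::-1]
cv2.imwrite("pics/s13.png",cv2.resize(e[160:280,270:390],None,fx=5,fy=5,interpolation=cv2.INTER_CUBIC))
E
```

```text
28.3 (array([129.08,   0.26,  -7.66]), array([-5.56, -0.2 ,  3.08])) [ 0.12052146  1.02636255 -0.02615414]
total turn(tool,deg) [ 0.06 -0.8   0.07] total shift(tool,mm) [ 1.311e+02 -1.000e-01  1.200e+00]
0 [0.06, -0.8, 0.07] [0.1311, -0.0001, 0.0012]
```

View pics/t13.png

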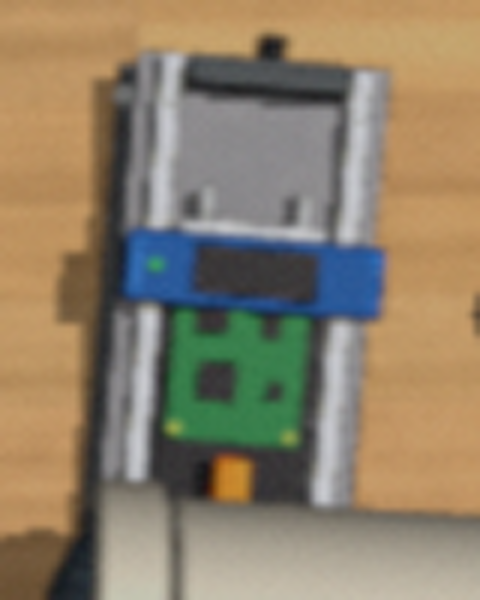

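View pics/s13.png

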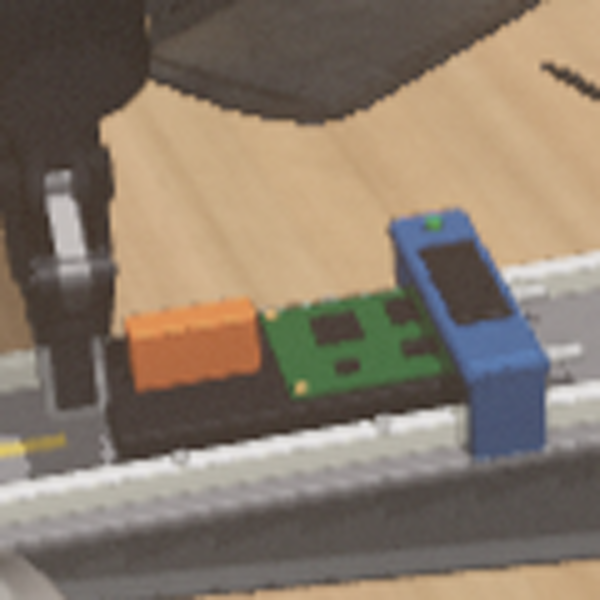

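The tool is leaning under load because the rotation is not made up. I'll restore the tilt while raising the push slightly.

Call:
servo_tool([
  [[0, -0.2, 0], [-0.0005, 0, -0.0002], 0],
  [[0, -0.2, 0], [-0.0005, 0, -0.0002], 0],
  [[0, -0.2, 0], [-0.0005, 0, -0.0002], 0],
  [[0, -0.2, 0], [-0.0005, 0, -0.0002], 0],
  [[0, -0.2, 0], [-0.0005, 0, -0.0001], 0],
  [[0, -0.2, 0], [-0.0005, 0, -0.0001], 0],
  [[0, -0.2, 0], [-0.0005, 0, -0.0001], 0],
  [[0, -0.2, 0], [-0.0005, 0, -0.0001], 0],
  [[0, -0.2, 0], [-0.0005, 0, -0.0001], 0],
  [[0, -0.2, 0], [-0.0005, 0, -0.0001], 0],
])

```text
t: 29.4
eef_pos: [577.5, 19.3, 22.7]
tcp_rot: [0.046, 0.997, -0.002, 0.06]
ft_force: [-5.6, 0.1, -1.1]
finger_gap: -0.001
```

```bash
python3 - <<'E'
from h import *
from cell import robot
s=robot.get_state();print(s['t'],dk(s),s['torque'])
plan(tcp_for(24.2,0,-16.7),deck_rot(),1,s)
E
```

```text
29.4 (array([130.01,   0.34,  -7.9 ]), array([-5.65, -0.39, -0.47])) [ 0.16402842  1.0554746  -0.0282928 ]
total turn(tool,deg) [0.06 0.83 0.08] total shift(tool,mm) [132.   -0.2  -2.8]
0 [0.06, 0.83, 0.08] [0.132, -0.0002, -0.0028]
```

Call:
servo_tool([
  [[0, 0, 0], [-0.0006, 0, -0.0001], 0],
  [[0, 0, 0], [-0.0006, 0, -0.0001], 0],
  [[0, 0, 0], [-0.0007, 0, -0.0001], 0],
  [[0, 0, 0], [-0.0007, 0, -0.0001], 0],
  [[0, 0, 0], [-0.0007, 0, -0.0001], 0],
  [[0, 0, 0], [-0.0007, 0, -0.0001], 0],
  [[0, 0, 0], [-0.0007, 0, -0.0001], 0],
  [[0, 0, 0], [-0.0007, 0, -0.0001], 0],
  [[0, 0, 0], [-0.0007, 0, -0.0001], 0],
  [[0, 0, 0], [-0.0007, 0, -0.0001], 0],
])

```text
t: 30.4
eef_pos: [577.4, 19.3, 22.8]
tcp_rot: [0.046, 0.998, -0.002, 0.054]
ft_force: [-8.1, 0.9, 1.1]
finger_gap: -0.001
```

```bash
python3 - <<'E'
from h import *
from cell import robot
s=robot.get_state();print(s['t'],dk(s),s['torque'])
plan(tcp_for(24.2,0,-16.7),deck_rot(),1,s)
E
```

```text
30.4 (array([130.  ,   0.36,  -7.84]), array([-7.95,  0.12,  1.97])) [0.13324094 1.32591533 0.00584865]
total turn(tool,deg) [0.04 0.16 0.09] total shift(tool,mm) [ 1.32e+02 -1.00e-01 -1.20e+00]
0 [0.04, 0.16, 0.09] [0.132, -0.0001, -0.0012]
```

Call:
servo_tool([
  [[0, -0.05, 0], [-0.0008, 0, -0.0001], 0],
  [[0, -0.05, 0], [-0.0008, 0, -0.0001], 0],
  [[0, -0.05, 0], [-0.0009, 0, -0.0001], 0],
  [[0, -0.05, 0], [-0.0009, 0, -0.0001], 0],
  [[0, -0.05, 0], [-0.001, 0, -0.0001], 0],
  [[0, -0.05, 0], [-0.001, 0, -0.0001], 0],
  [[0, -0.05, 0], [-0.001, 0, -0.0001], 0],
  [[0, -0.05, 0], [-0.001, 0, -0.0001], 0],
  [[0, -0.05, 0], [-0.001, 0, -0.0001], 0],
  [[0, -0.05, 0], [-0.001, 0, -0.0001], 0],
])

```text
t: 31.4
eef_pos: [577.5, 19.3, 22.8]
tcp_rot: [0.045, 0.998, -0.002, 0.05]
ft_force: [-9.7, 0.8, 2.8]
finger_gap: 0.003
```

```bash
python3 - <<'E'
from h import *
from cell import robot
s=robot.get_state();print(s['t'],dk(s),s['torque'])
plan(tcp_for(24.2,0,-16.7),deck_rot(),1,s)
E
```

```text
31.4 (array([130.1 ,   0.37,  -7.83]), array([-9.35, -0.12,  3.79])) [0.17219422 1.52938122 0.00214758]
total turn(tool,deg) [ 0.02 -0.26  0.12] total shift(tool,mm) [ 1.321e+02 -1.000e-01 -2.000e-01]
0 [0.02, -0.26, 0.12] [0.1321, -0.0001, -0.0002]
```

Call:
servo_tool([
  [[0, -0.1, 0], [-0.0011, 0, -0.0002], 0],
  [[0, -0.1, 0], [-0.0011, 0, -0.0002], 0],
  [[0, -0.1, 0], [-0.0012, 0, -0.0002], 0],
  [[0, -0.1, 0], [-0.0012, 0, -0.0002], 0],
  [[0, -0.1, 0], [-0.0012, 0, -0.0002], 0],
  [[0, -0.1, 0], [-0.0012, 0, -0.0002], 0],
  [[0, -0.1, 0], [-0.0012, 0, -0.0002], 0],
  [[0, -0.1, 0], [-0.0012, 0, -0.0002], 0],
  [[0, -0.1, 0], [-0.0012, 0, -0.0002], 0],
  [[0, -0.1, 0], [-0.0012, 0, -0.0002], 0],
])

```text
t: 32.4
eef_pos: [577.7, 19.3, 22.9]
tcp_rot: [0.045, 0.998, -0.002, 0.049]
ft_force: [-8.3, 0.5, 1.3]
finger_gap: 0.003
```

```bash
python3 - <<'E'
from h import *
from cell import robot
s=robot.get_state();print(s['t'],dk(s),s['torque'])
plan(tcp_for(24.2,0,-16.7),deck_rot(),1,s)
E
```

```text
32.4 (array([130.26,   0.41,  -7.73]), array([-8.15, -0.27,  2.13])) [0.16912396 1.58395239 0.01365681]
total turn(tool,deg) [-0.   -0.42  0.14] total shift(tool,mm) [ 1.323e+02 -1.000e-01  2.000e-01]
0 [-0.0, -0.42, 0.14] [0.1323, -0.0001, 0.0002]
```

Call:
servo_tool([
  [[0, -0.15, 0], [-0.0013, 0, -0.0002], 0],
  [[0, -0.15, 0], [-0.0014, 0, -0.0002], 0],
  [[0, -0.15, 0], [-0.0015, 0, -0.0002], 0],
  [[0, -0.15, 0], [-0.0015, 0, -0.0002], 0],
  [[0, -0.15, 0], [-0.0015, 0, -0.0002], 0],
  [[0, -0.15, 0], [-0.0015, 0, -0.0002], 0],
  [[0, -0.15, 0], [-0.0015, 0, -0.0002], 0],
  [[0, -0.15, 0], [-0.0015, 0, -0.0002], 0],
  [[0, -0.15, 0], [-0.0015, 0, -0.0002], 0],
  [[0, -0.15, 0], [-0.0015, 0, -0.0002], 0],
])

```text
t: 33.4
eef_pos: [577.9, 19.3, 22.8]
tcp_rot: [0.045, 0.998, -0.003, 0.049]
ft_force: [-11.4, 2.3, 3.1]
finger_gap: 0.005
```

```bash
python3 - <<'E'
from h import *
from cell import robot
s=robot.get_state();print(s['t'],dk(s),s['torque'])
plan(tcp_for(24.2,0,-16.7),deck_rot(),1,s)
E
```

```text
33.4 (array([130.51,   0.4 ,  -7.82]), array([-11.18,   1.27,   4.29])) [ 0.12846324  1.70328957 -0.05736259]
total turn(tool,deg) [-0.03 -0.36  0.17] total shift(tool,mm) [132.5  -0.    0. ]
0 [-0.03, -0.36, 0.17] [0.1325, -0.0, 0.0]
```

The push is about 11 N in total, so roughly 8–9 N on the stop after friction. I'll hold briefly and then ease off gradually.

Call:
servo_tool([
  [[0, -0.1, 0], [-0.0015, 0, -0.0002], 0],
  [[0, -0.1, 0], [-0.0015, 0, -0.0002], 0],
  [[0, -0.1, 0], [-0.0015, 0, -0.0002], 0],
  [[0, -0.1, 0], [-0.0013, 0, -0.0002], 0],
  [[0, -0.05, 0], [-0.0011, 0, -0.0001], 0],
  [[0, 0, 0], [-0.0009, 0, 0], 0],
  [[0, 0, 0], [-0.0007, 0, 0], 0],
  [[0, 0, 0], [-0.0005, 0, 0], 0],
  [[0, 0, 0], [-0.0004, 0, 0], 0],
  [[0, 0, 0], [-0.0003, 0, 0], 0],
])

```text
t: 34.4
eef_pos: [577.4, 19.3, 22.8]
tcp_rot: [0.045, 0.998, -0.003, 0.044]
ft_force: [-8.0, 0.8, 2.7]
finger_gap: 0.0
```

Call:
servo_tool([
  [[0, 0, 0], [-0.0002, 0, 0], 0],
  [[0, 0, 0], [-0.0001, 0, 0], 0],
  [[0, 0, 0], [0, 0, 0], 0],
  [[0, 0, 0], [0, 0, 0], 0],
  [[0, 0, 0], [0.0001, 0, 0], 0],
  [[0, 0, 0], [0.0001, 0, 0], 0],
  [[0, 0, 0], [0.0002, 0, 0], 0],
  [[0, 0, 0], [0.0002, 0, 0], 0],
  [[0, 0, 0], [0.0003, 0, 0], 0],
  [[0, 0, 0], [0.0003, 0, 0], 0],
])

```text
t: 35.4
eef_pos: [576.2, 19.4, 22.8]
tcp_rot: [0.045, 0.998, -0.003, 0.044]
ft_force: [-2.8, 0.5, -1.6]
finger_gap: -0.004
```

```bash
python3 - <<'E'
from h import *
from cell import robot
s=robot.get_state();print(s['t'],dk(s),s['torque'])
plan(tcp_for(24.2,0,-16.7),deck_rot(),1,s)
E
```

```text
35.4 (array([128.78,   0.37,  -7.67]), array([-2.96,  0.19, -1.31])) [ 0.07190177  0.52327683 -0.03176229]
total turn(tool,deg) [-0.06 -0.9   0.2 ] total shift(tool,mm) [1.308e+02 1.000e-01 1.400e+00]
0 [-0.06, -0.9, 0.2] [0.1308, 0.0001, 0.0014]
```

Call:
servo_tool([
  [[0, 0, 0], [0.0003, 0, 0], 0],
  [[0, 0, 0], [0.0003, 0, 0], 0],
  [[0, 0, 0], [0.0003, 0, 0], 0],
  [[0, 0, 0], [0.0003, 0, 0], 0],
  [[0, 0, 0], [0.0003, 0, 0], 0],
  [[0, 0, 0], [0.0004, 0, 0], 0],
  [[0, 0, 0], [0.0004, 0, 0], 0],
  [[0, 0, 0], [0.0004, 0, 0], 0],
  [[0, 0, 0], [0.0004, 0, 0], 0],
  [[0, 0, 0], [0.0004, 0, 0], 0],
])

```text
t: 36.4
eef_pos: [575.2, 19.5, 23.4]
tcp_rot: [0.045, 0.998, -0.003, 0.047]
ft_force: [-0.7, 0.2, 0.7]
finger_gap: -0.001
```

Call:
servo_tool([
  [[0, 0, 0], [0.0004, 0, 0], 0],
  [[0, 0, 0], [0.0004, 0, 0], 0],
  [[0, 0, 0], [0.0005, 0, 0], 0],
  [[0, 0, 0], [0.0005, 0, 0], 0],
  [[0, 0, 0], [0.0005, 0, 0], 0],
  [[0, 0, 0], [0.0005, 0, 0], 0],
  [[0, 0, 0], [0.0005, 0, 0], 0],
  [[0, 0, 0], [0.0005, 0, 0], 0],
  [[0, 0, 0], [0.0005, 0, 0], 0],
  [[0, 0, 0], [0.0005, 0, 0], 0],
])

```text
t: 37.4
eef_pos: [570.3, 19.9, 23.0]
tcp_rot: [0.045, 0.998, -0.003, 0.047]
ft_force: [1.0, -0.5, 0.5]
finger_gap: -0.002
```

```bash
python3 - <<'E'
from h import *
from cell import robot
s=robot.get_state();print(s['t'],dk(s),s['torque'])
e=robot.get_image("side")["color"][:,:,::-1]
cv2.imwrite("pics/s14.png",cv2.resize(e[160:280,270:390],None,fx=5,fy=5,interpolation=cv2.INTER_CUBIC))
E
```

```text
37.4 (array([122.91,   0.29,  -6.82]), array([ 1.12, -0.36,  0.4 ])) [-0.02023248  0.04158754 -0.08413999]
```

View pics/s14.png

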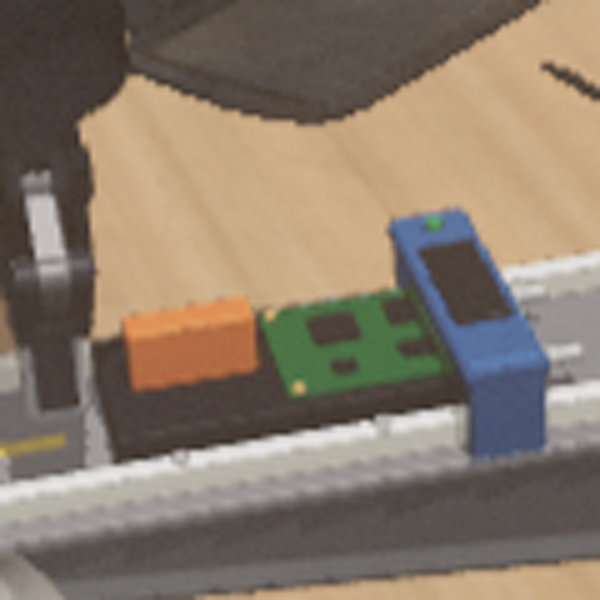

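The force is back to zero and a gap shows at (90,420), so the carrier stayed put. I'll retreat along the ramp and rise for a check.

Call:
servo_tool([
  [[0, 0, 0], [0.002, 0, 0], 0],
  [[0, 0, 0], [0.004, 0, 0], 0],
  [[0, 0, 0], [0.006, 0, 0], 0],
  [[0, 0, 0], [0.006, 0, 0], 0],
  [[0, 0, 0], [0.006, 0, -0.005], 0],
  [[0, 0, 0], [0.004, 0, -0.01], 0],
  [[0, 0, 0], [0.002, 0, -0.015], 0],
  [[0, 0, 0], [0, 0, -0.018], 0],
  [[0, 0, 0], [0, 0, -0.018], 0],
  [[0, 0, 0], [0, 0, -0.015], 0],
])

```text
t: 38.45
eef_pos: [526.7, 23.9, 104.6]
tcp_rot: [0.045, 0.998, -0.003, 0.045]
ft_force: [1.0, 0.2, -0.4]
finger_gap: -0.001
```

Call:
servo_tool([
  [[0, 0, 0], [-0.01, 0, -0.01], 1],
  [[0, 0, 0], [-0.015, 0, 0], 1],
  [[0, 0, 0], [-0.02, 0, 0], 1],
  [[0, 0, 0], [-0.02, 0, 0], 1],
  [[0, 0, 0], [-0.01, 0, 0], 1],
  [[0, 0, 0], [0, 0, 0], 1],
  [[0, 0, 0], [0, 0, 0], 1],
  [[0, 0, 0], [0, 0, 0], 1],
  [[0, 0, 0], [0, 0, 0], 1],
  [[0, 0, 0], [0, 0, 0], 1],
])

```text
t: 39.45
eef_pos: [597.7, 17.9, 129.8]
tcp_rot: [0.044, 0.998, -0.003, 0.047]
ft_force: [-1.0, -0.8, -0.0]
finger_gap: 1.0
```

```bash
python3 - <<'E'
from h import *
from cell import robot
import pickle
s=robot.get_state();print(s['t'],dk(s),s['finger_gap'])
d=robot.get_image("wrist"); pickle.dump((s,d),open("w15.pkl","wb"))
cv2.imwrite("pics/w15.png",cv2.resize(d["color"][:,:,::-1],(800,600),interpolation=cv2.INTER_CUBIC))
e=robot.get_image("side")["color"][:,:,::-1]
cv2.imwrite("pics/s15.png",cv2.resize(e[150:290,170:430],None,fx=3,fy=3,interpolation=cv2.INTER_CUBIC))
E
```

```text
39.45 (array([161.35,   0.84,  96.49]), array([-0.97, -0.89,  0.06])) 1.0001141720165134
```

View pics/w15.png

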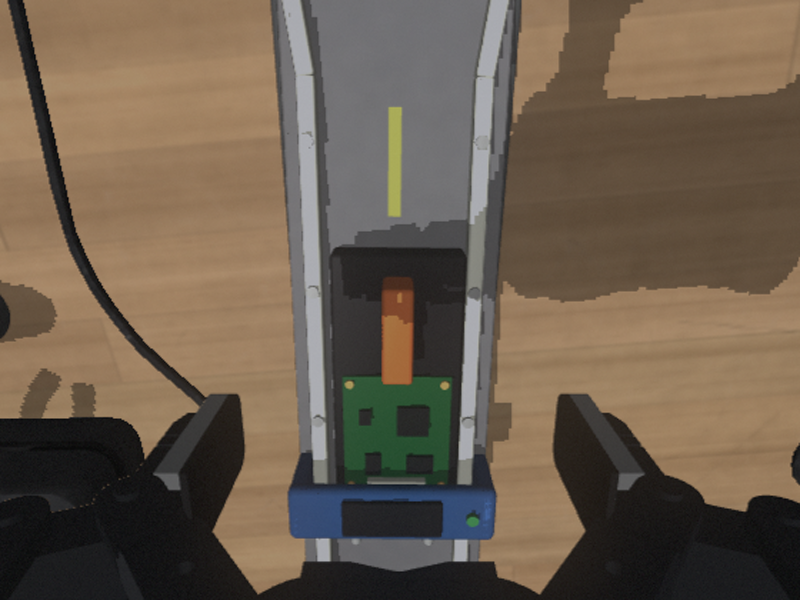

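View pics/s15.png

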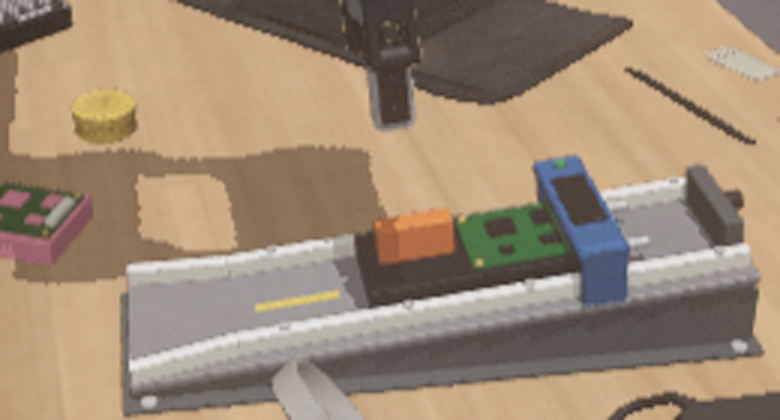

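```bash
python3 - <<'E'
from h import *
import pickle
Rm,p=deckT(np.load("deck.npy")[:4])
s,d=pickle.load(open("w15.pkl","rb"));P=pose(d,s)
def hit(uv,h):
    C=Rm.T@(P[1]-p); w=Rm.T@(P[0]@np.linalg.solve(K(d),[uv[0],uv[1],1])); t=(h-C[2])/w[2]; return (C+t*w).round(1)
for n,uv,h in [("rearL",(337,249),18),("rearR",(461,249),18),("grip",(383,283),42),("grip",(413,283),42),("gripf",(384,384),42),("gripf",(412,384),42),("kink",(312,75),12),("kink",(480,75),12),("bridge",(290,487),39),("bridge",(493,487),39),("bridge up",(392,540),39),("screwhole1",(349,385),20),("sh2",(445,385),20),("rod",(355,545),12)]: print(n,hit(np.array(uv)*.7,h))
t=d["color"][:,:,::-1]; cv2.imwrite("pics/c16.png",cv2.resize(t[320:400,190:360],None,fx=4.7,fy=4.7,interpolation=cv2.INTER_CUBIC))
E
```

```text
rearL [137. -27.  18.]
rearR [136.8  30.1  18. ]
grip [146.5  -5.2  42. ]
grip [146.4   7.5  42. ]
gripf [193.4  -4.9  42. ]
gripf [193.3   7.7  42. ]
kink [ 62.2 -36.2  12. ]
kink [61.9 36.  12. ]
bridge [250.  -50.6  39. ]
bridge [249.5  47.6  39. ]
bridge up [280.9  -1.2  39. ]
screwhole1 [204.9 -22.8  20. ]
sh2 [204.7  24.6  20. ]
rod [308.3 -22.4  12. ]
```

View pics/c16.png

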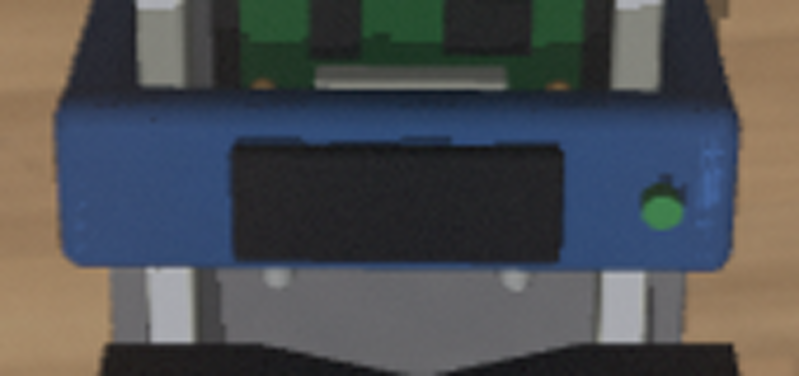

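The carrier's rear is at about 139 mm, so its front is at about 269 mm, where the pad was felt. It sits straight and centred between the guides, and the arm is clear. The tin looks untouched, so I'll compare it with the start picture and then hand in.

```bash
python3 - <<'E'
from h import *
from cell import robot
a=cv2.imread("pics/side0.png");b=np.ascontiguousarray(robot.get_image("side")["color"][:,:,::-1])
def c(i):
    r=i[175:200,190:222]; h=cv2.cvtColor(r,cv2.COLOR_BGR2HSV); m=cv2.inRange(h,(22,130,60),(35,255,255)); return cv2.moments(m,True)
for i in (a,b):
    m=c(i); print(m['m00'],m['m10']/m['m00'],m['m01']/m['m00'])
s=robot.get_state();print(s['t'],s['ft_force'].round(1))
print(robot.hand_in())
E
```

```text
42.0 16.547619047619047 10.119047619047619
39.0 14.974358974358974 11.179487179487179
39.6 [0.9 0.5 0.3]
the job is handed in; nothing more can be done
None
```

I set the carrier on the ramp by its orange grip, pushed it up to the sprung stop, pressed it home and backed away. The job is handed in, at about 39.6 s of the 70 s allowed. No verdict was given.

- **Grasp:** The first close missed the grip. The fingertips are about 16 mm behind the reported TCP, not 8 mm ahead as stated. I found this in the side view, went lower and gripped on the second try.
- **Placing:** The carrier was let go about 86 mm up the ramp, flat and centred, with the board uphill.
- **Stop:** It was felt with the carrier's front at about 269–270 mm, near the low end of its zone. It gave way by about 2 to 3 mm and came back, as a spring would.
- **Press:** The push peaked at about 11 N at the wrist. I estimate 8 to 9 N of that reached the stop. The force could only be read at the end of each one-second call (noise about 1 N), so a short peak in between could have gone unseen.
- **After backing away:** The wrist force fell to zero and the carrier stayed put. Its rear is at about 139 mm, it is straight between the guides and the arm is clear.
- **Not confirmed:** I could not see the pad touching the carrier, because the bridge hides it. That it still touches is inferred from where the force ended and where the carrier rests.
- **Disagreements:** The camera views differed by 3 to 6 mm, and I went by the wrist camera. The yellow tin was never touched; its centre shifted 1 to 2 pixels between pictures, which I put down to changed shadow but did not check further.

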